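Space a three-part painting on the easel with a spacer block and lock the row

TASK

Set the three painted panels on the sloping table easel at equal gaps: leave the left panel against the end stop, put the wooden spacer block, flat on the board, snugly beside it and push the middle panel up against the block, then step the block along to the other side of the middle panel and bring the right panel just up to it in the same way, without shifting the middle one. Take the block out and put it on the table clear of the easel, and lock the row: lift the stop slide with the red tab out of its notches, shift it along the ledge and drop it fully home in the notches closest to the right panel, without displacing the panels. Leave the other things on the table alone.

Things in the scene. Friction and masses are not known exactly. Their poses are not given: they have to be found in the camera images.
- easel: Fixed plywood table easel, board rising 25 deg away from the robot. Origin: corner where the end stop's right face, the ledge's upper face and the board's surface meet. x: up the slope, y: left along the ledge, z: out of the board at right angles (leans 25 deg towards the robot). Board: x -42..216, y 36..-456, z 0 mm. Ledge (panels stand on it): bar x -24..0, z 0..26 mm. End stop: y 0..32, x 0..64, z 0..24.
- notch_1 (a point): Centre of the leftmost notch in the top of the easel's wooden ledge (easel frame x -12, y -196, z 26 mm); axes as the easel's. 13 notches, each 12 mm wide along the ledge and 8 mm deep, cut across the ledge, follow to the right every 20 mm (to y -436).
- panel_left: Painted wooden panel (teal, lime, blue strokes), 180 mm up the slope, 56 mm wide along the ledge, 20 mm thick, 0.25 kg, loose; stands on the ledge, lies on the board, touches the end stop: keep it there. Origin: centre of its back face (on the board); axes as the easel's. Standing on the ledge its origin is 90 mm up the slope (x) in the easel's frame.
- panel_middle: The middle panel, same size, origin and axes, 0.2 to 0.31 kg; starts 43 to 55 mm to the right of the left panel. With the 30 mm gap its centre is 86 mm to the right of the left one's. It slides along the board and ledge with about 2 to 4 N; pushed on its side about 70 mm above the ledge it stays straight.
- panel_right: The right panel, same size, origin and axes, 0.2 to 0.31 kg; starts with at least 66 mm of free board to its left and 52 mm or more between it and the stop slide.
- spacer: Plain light-wood block, 80 mm long (x), 30 mm thick (y: the gap to set), 60 mm high (z), 0.11 kg, loose. Origin: centre of its underside. Starts on the table left of the easel, z up. In a gap, long side up the slope, lower end on the ledge and underside on the board (its origin then 40 mm up the slope), it stands 40 mm proud of the panels: grip it there across the 30 mm.
- spacer_center (a point): The middle of the spacer block, 30 mm above its underside.
- stop: Dark steel stop slide, 90 mm long, 0.18 kg, loose, astride the ledge right of the panels. Origin: middle of its bridge's underside, which rests on the ledge's top (easel z 26 mm, x about -13); axes as the easel's. Two teeth, 8 mm wide, 7 mm deep, 20 mm left and right of the origin, sit in two notches. Starts at easel y -396 mm; with right gaps the place closest to the right panel is y -276 (3 mm free).
- stop_tab (a point): Middle of the stop slide's red grip tab, 25 mm along z from the slide's origin. Tab: 76 mm long (y), 14 mm thick (x: grip across this), from 7 to 44 mm above the origin. Lifted 8 to 15 mm along the easel's z the slide is free to shift, still guided by its two legs, which reach 20 mm below the bridge with 1.5 mm play. Its left end, 45 mm from the origin, has an arm 62 mm up the slope.
- bystander_tape: Roll of masking tape, 94 mm across, 25 mm high, lying to the right of the easel: a bystander to leave alone. Origin: centre of its underside.
- bystander_bottle: White-topped paint bottle, 65 mm across, 158 mm high, standing behind the spacer block, left of the easel: a bystander to leave alone. Origin: centre of its underside.
- bystander_tube: Paint tube, 116 mm long, lying to the right of the easel: a bystander to leave alone. Origin: centre of its underside.
Mind the look-alikes: they are no part of the job. What is shaped like the stop but purple is not meant.

How it is judged:
On the way, in this order (a step that is already met when the one before it is completed fails the run):
1. the spacer block lies on the board between the left and the middle panel, which are both against it (y of panel_middle in the frame of panel_left between -0.089 and -0.083 m and y of spacer_center in the frame of panel_left between -0.046 and -0.04 m and x of spacer_center in the frame of easel between 0.025 and 0.15 m and z of spacer_center in the frame of easel below 0.042 m and z of each of panel_left, panel_middle in the frame of easel below 0.008 m), for 0.2 s.
2. the spacer block lies on the board between the middle and the right panel, which are both against it (y of panel_right in the frame of panel_middle between -0.089 and -0.083 m and y of spacer_center in the frame of panel_middle between -0.046 and -0.04 m and x of spacer_center in the frame of easel between 0.025 and 0.15 m and z of spacer_center in the frame of easel below 0.042 m and z of each of panel_middle, panel_right in the frame of easel below 0.008 m), for 0.2 s.
At the end, for the whole second after the job is handed in: Both gaps are 30 mm within 3 mm, the left panel is within 4 mm of the end stop, all panels stand straight (2 degrees) on the ledge, flat on the board; the stop slide is fully down in the two notches closest to the right panel; the spacer block rests on the table clear of the easel; all at rest (y of panel_middle in the frame of panel_left between -0.089 and -0.083 m and y of panel_right in the frame of panel_middle between -0.089 and -0.083 m and y of panel_left in the frame of easel between -0.032 and -0.026 m and x of panel_left in the frame of easel between 0.086 and 0.095 m and z of panel_left in the frame of easel between -0.004 and 0.004 m and angle between the x axis of each of panel_left, panel_middle, panel_right and the x axis of easel, either way round below 0.035 rad and linear speed of each of panel_left, panel_middle, panel_right, stop, spacer below 0.01 m/s and x of panel_middle in the frame of easel between 0.086 and 0.095 m and z of panel_middle in the frame of easel between -0.004 and 0.004 m and x of panel_right in the frame of easel between 0.086 and 0.095 m and z of panel_right in the frame of easel between -0.004 and 0.004 m and y of stop in the frame of easel between -0.28 and -0.272 m and z of stop in the frame of easel between 0.022 and 0.029 m and x of stop in the frame of easel between -0.017 and -0.007 m and angle between the z axis of stop and the z axis of easel, either way round below 0.08 rad and height (world z) of spacer_center below 0.045 m and contact force between spacer and easel below 0.05 N); the robot touches nothing.
It fails at once if the tape roll is pushed aside or tipped (distance of bystander_tape from where it was at the start of the episode above 0.03 m).
It fails at once if the white paint bottle is pushed aside or tipped (distance of bystander_bottle from where it was at the start of the episode above 0.03 m).
It fails at once if the paint tube is pushed aside or tipped (distance of bystander_tube from where it was at the start of the episode above 0.03 m).
It also fails if it takes over 72 s, if anything falls off the work surface, if the arm or the gripper's body presses on something with over 40 N, if the wrist force passes 120 N, or if a joint passes its speed limit or range.

ROBOT

A 6-joint arm with a two-finger parallel gripper is mounted at the origin on a cart in front of the work surface, level with it; the furniture and walls round the work are solid. World frame = base frame: x ahead of the robot, y to its left, z up, the work surface at z = 0. Lengths are in m, angles in rad, forces in N, time in s.
With the tool pointing down it reaches from about 0.35 to 0.85 m from the base axis. Payload 8.1 kg.
Tool frame: the origin (TCP) lies at the very end of the fingers, on their centre line; the grasp point (between the pads) lies 19 mm behind it (robot.pinch_z is the distance from the TCP to the grasp point, in m); x points along the fingers, z is the direction in which the jaws open and shut, and the axes are right-handed (so a half turn about x gives the same grasp; the last joint's range is limited). The gripper opens to 93 mm and grips with 3 to 60 N. Pads are 15 mm wide; open, the fingers measure 128 mm over their backs; the gripper's body (75 mm by 188 mm) begins 65 mm behind the grasp point.
Start: joints at [-0.085, 0.13, 1.488, -0, 1.523, -0.085], TCP at [0.6, 0, 0.219] pointing down, gripper open.
Joint ranges: [-2.96, 2.96], [-0.89, 2.26], [0.02, 2.5], [-1.34, 4.48], [0, 2.73], [-2.66, 2.66]. Speed limits (rad/s): [2.39, 2.39, 2.79, 3.14, 3.14, 3.14].

INTERFACE

Orientations are given as a rotation vector (axis times angle).
In Python, from plant import robot, optics, ticket gives the robot as it stands.
- The arm moves only by the tool jog_arm, never from a script. Its argument "targets" is a list of rows, each a list of 7 numbers: the shift along the tool's x, y, z in cm, then the turn, a rotation vector about the tool's x, y, z in degrees, then the closure, from 0 (fully open) to 1 (shut). In form: [[dx, dy, dz, ax, ay, az, grip], ...]. A call has 1 to 5 rows; each row is the pose to reach, as a shift and turn from the pose measured when the call began, along the tool's axes at that moment; what a row does not reach only later rows make up. A row lasts 1/8 s, in which the tool goes at most 62.5 mm and 10.7 degrees, less where a joint would pass 70% of its speed; a pose out of reach is approached as far as the arm can. A call with a gripper value outside its range is refused whole. The fingers move at their own pace and stop on an object; "squeeze" is the grip in N (left out, the last holds). Time passes only in rows, so rows that repeat a pose let the fingers close. It gives the time, the measured TCP pose, the force and the opening at its end, in the units of the state.
- robot.read_state(): the state, without advancing time (a new reading comes with each control period).
- optics.read_camera(name): name is "scene" or "side" or "wrist"; returns a dict with "frame" (400x640x3 uint8, red, green, blue), "vertical_fov" (degrees; the focal length in pixels is half the picture's height over the tangent of half this angle, whatever the lens; pixels are square), "cx", "cy" (the principal point, pixels), "k1" (the pictures are not rectified: a ray, as slopes to the right and down, at radius r is drawn at 1 + k1 r^2 times it, then the intrinsics apply), "R" (3x3) and "t" (3): a world point X has camera coordinates R X + t. Camera axes: x right, y down, z forward; pixel columns grow to the right and rows downward; lengths in m; the calibration is good to about 2 mm. A picture is of the moment at which its call begins. There is no depth.
- ticket.close_job(): hands the job in, once; it reports no verdict.
The state is a dict: "t": time; "q": joint angles; "dq": joint speeds; "joint_torque": joint torques, N m; "tool_pos": TCP position; "orientation": TCP orientation; "force": force on the tool from outside, world axes, zero at the start; "wrist_torque": the same for the moment, N m; "opening": finger opening in m.
Only numpy, scipy, OpenCV 4.12 (cv2) and the standard library are available. Lean on these libraries where they do the work, as an engineer would, in place of code of your own. Each camera call takes 0.05 s, during which the arm holds its last target.

## Working session

There is one attempt and no reset: what is moved stays moved. The work goes in short steps, Python scripts to look and compute and a tool call to move; the robot and the scene stay as the last step left them, time stands still between calls to the robot, and variables do not carry over. Pictures are saved under pics/ and viewed, and the job is handed in when it is done.

Besides the shell and the picture viewer there is one more tool, called after "Request:" by a JSON object that holds its "name" and its "arguments". jog_arm: Moves the arm, as the interface text tells. Its arguments: {"type":"object","properties":{"targets":{"type":"array"},"squeeze":{"type":"number"}},"required":["targets"]}

```bash
ls -la; mkdir -p pics
cat > h.py <<'E'
import numpy as np, cv2
from scipy.spatial.transform import Rotation as Ro
from plant import robot, optics, ticket
def snap(name,fn,crop=None,scale=1):
    c=optics.read_camera(name); im=cv2.cvtColor(c['frame'],cv2.COLOR_RGB2BGR)
    np.savez('pics/%s.npz'%fn,**{k:np.array(v) for k,v in c.items()})
    save(im,fn,crop,scale); return c
def save(im,fn,crop=None,scale=1):
    if crop: x0,y0,x1,y1=crop; im=im[y0:y1,x0:x1]
    cv2.imwrite('pics/%s.png'%fn,cv2.resize(im,None,fx=scale,fy=scale,interpolation=cv2.INTER_CUBIC))
def load(fn): return dict(np.load('pics/%s.npz'%fn))
def foc(c): return 200/np.tan(np.radians(float(c['vertical_fov']))/2)
def ray(c,u,v):
    f=foc(c); d=np.array([(u-c['cx'])/f,(v-c['cy'])/f],float); s=d.copy()
    for _ in range(30): s=d/(1+c['k1']*(s@s))
    R=np.array(c['R']);t=np.array(c['t']); return -R.T@t, R.T@np.r_[s,1]
def proj(c,X):
    p=np.array(c['R'])@np.array(X)+np.array(c['t']); s=p[:2]/p[2]; s=s*(1+c['k1']*(s@s)); return s*foc(c)+np.array([c['cx'],c['cy']],float)
def plane(c,u,v,P0,n):
    o,d=ray(c,u,v); return o+d*((np.array(P0)-o)@np.array(n)/(d@np.array(n)))
E
python3 - <<'E'
from h import *
s=robot.read_state(); print(s); print(robot.pinch_z)
for n in ['scene','side','wrist']:
    c=snap(n,n+'0'); print(n,c['vertical_fov'],c['k1'],-c['R'].T@c['t'],c['R'][2])
E
```

```text
total 12
drwxr-xr-x  3 agent agent 4096 Dec  7 14:26 .
drwxr-xr-x 23 root  root  4096 Dec  7 14:26 ..
drwxr-xr-x  2 agent agent 4096 Dec  7 14:26 pics
{'t': 0.0, 'q': array([-8.53828267e-02,  1.31153161e-01,  1.48926561e+00,  1.36516126e-05,
        1.52297690e+00, -8.54045615e-02]), 'dq': array([ 0.00119842, -0.00093307, -0.000178  ,  0.00052135,  0.00116592,
        0.0001389 ]), 'joint_torque': array([-1.61290725e-03, -5.59853125e+01, -4.91755986e+01,  7.67333270e-02,
        3.59135563e-02, -2.97389461e-04]), 'tool_pos': array([5.99443714e-01, 8.54251121e-05, 2.17599722e-01]), 'orientation': array([1.14928414e-04, 1.57259161e+00, 1.48033219e-04]), 'force': array([ 0.61488442, -0.22061874, -0.39616664]), 'wrist_torque': array([ 0.08497236, -0.03228896, -0.01845062]), 'opening': 0.09304678996452757}
0.0188
scene 45.34123740751727 -0.05960457727905446 [-0.12646247 -1.31700628  0.94599855] [ 0.39877633  0.76063352 -0.5122637 ]
side 42.960138908282964 -0.09874169758092581 [ 1.68734672 -0.06798829  1.4991102 ] [-0.62644855  0.01694822 -0.77927849]
wrist 59.20552268345649 0.02577635816869489 [0.59966339 0.06846625 0.38327346] [-4.40838675e-04 -2.47768996e-01 -9.68819039e-01]
```

View pics/scene0.png

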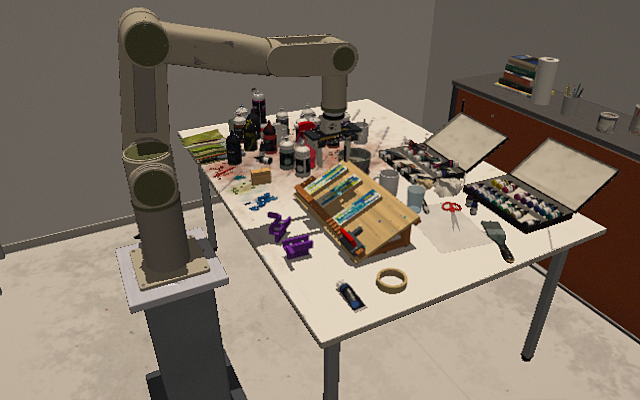

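View pics/side0.png

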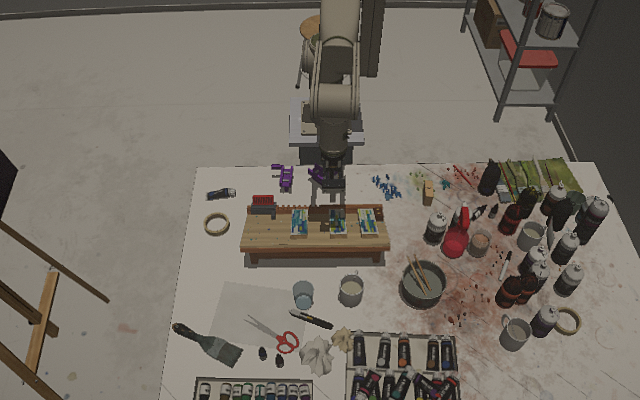

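View pics/wrist0.png

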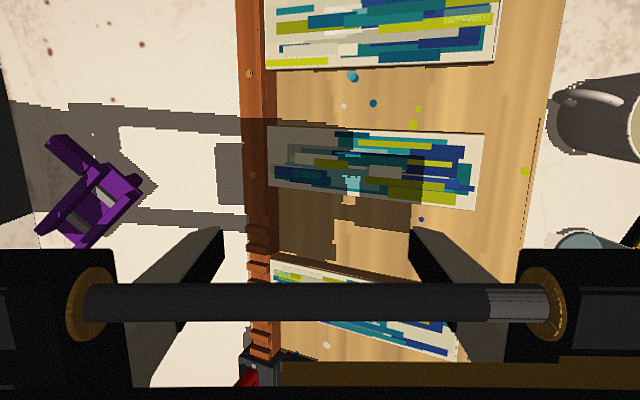

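Run:
```python
from h import *
for n,cr,s in [('scene',(230,140,430,290),4),('side',(200,150,450,280),3)]:
    im=cv2.imread('pics/%s0.png'%n); save(im,n+'0c',cr,s)
```

```text
(no output)
```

View pics/scene0c.png

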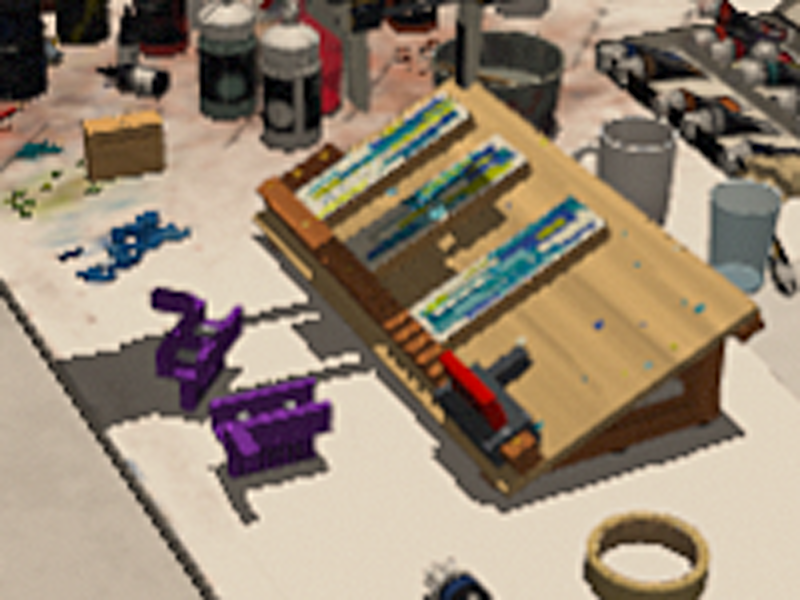

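View pics/side0c.png

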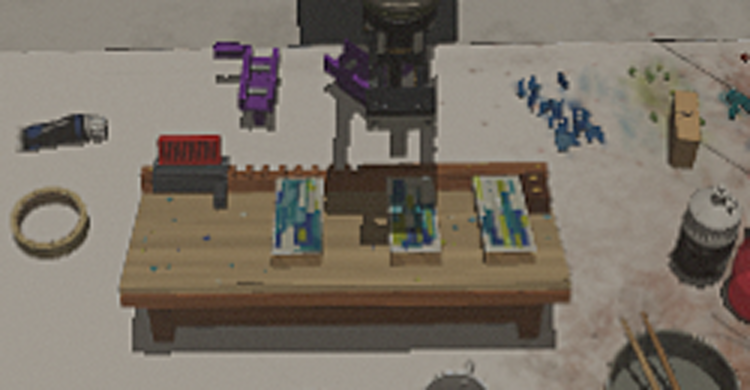

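Run:
```python
from h import *
im=cv2.imread('pics/side0.png'); save(im,'s1',(235,185,395,265),5)
im=cv2.imread('pics/scene0.png'); save(im,'s2',(290,155,430,260),5.7)
im=cv2.imread('pics/wrist0.png'); save(im,'s3',(230,0,550,240),2.5)
```

```text
(no output)
```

View pics/s1.png

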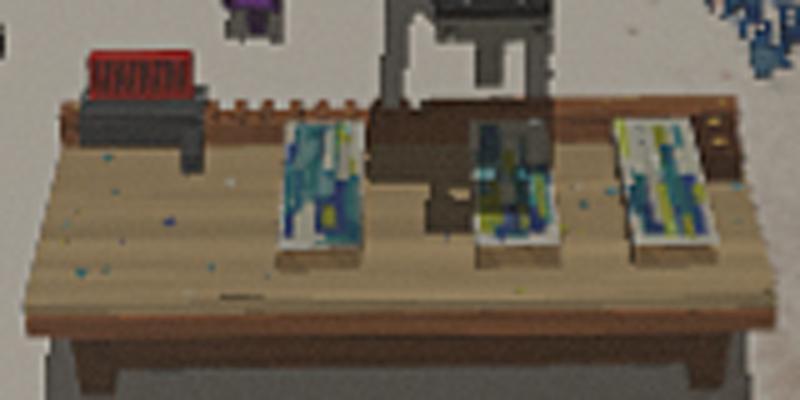

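View pics/s2.png

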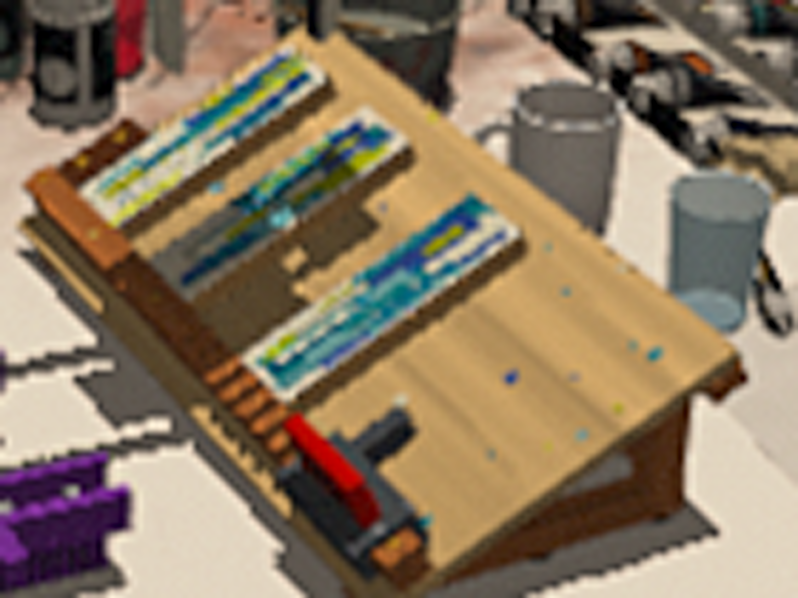

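View pics/s3.png

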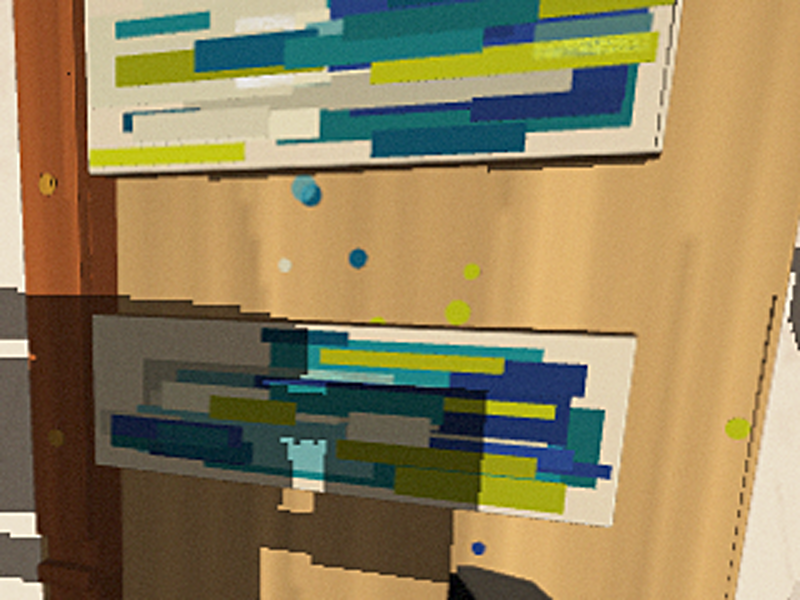

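```bash
cat > fit0.py <<'E'
from h import *
from scipy.optimize import least_squares
W,S,G=load('wrist0'),load('side0'),load('scene0')
w=lambda u,v:(230+u/2.5,v/2.5); s=lambda u,v:(235+u/5,185+v/5); g=lambda u,v:(290+u/5.7,155+v/5.7)
obs=[(W,(0,-56,20),w(91,173)),(W,(180,-56,20),w(658,157)),
(W,(0,'m',28,20),w(94,316)),(W,(180,'m',28,20),w(636,336)),(W,(0,'m',-28,20),w(97,462)),(W,(180,'m',-28,20),w(612,524)),
(S,(180,-56,20),s(636,246)),(S,(180,0,20),s(716,243)),(S,(0,-56,20),s(614,120)),(S,(0,0,20),s(694,118)),
(S,(216,-456,0),s(26,308)),(S,(216,36,0),s(774,300)),
(S,(180,'m',-28,20),s(474,246)),(S,(180,'m',28,20),s(556,246)),
(S,(180,'r',-28,20),s(279,246)),(S,(180,'r',28,20),s(361,246)),(S,(0,'r',-28,20),s(288,122)),(S,(0,'r',28,20),s(364,122)),
(G,(216,-456,0),g(738,356)),(G,(-24,36,26),g(30,185)),(G,(180,'r',-28,20),g(522,235)),(G,(180,'r',28,20),g(472,195)),(G,(0,'r',-28,20),g(287,400)),
(G,(180,-56,20),g(330,80)),(G,(180,'m',-28,20),g(412,150))]
def RE(yaw): 
    # x up slope, z leaning to robot
    a=np.radians(25); x=np.array([np.cos(a),0,np.sin(a)]); z=np.array([-np.sin(a),0,np.cos(a)]); y=np.cross(z,x)
    return Ro.from_euler('z',yaw).as_matrix()@np.c_[x,y,z]
def pt(p,P):
    m=p[4];r=p[5]
    if len(P)==4: P=(P[0],(m if P[1]=='m' else r)*1000+P[2],P[3])
    return p[:3]+RE(p[3])@(np.array(P)/1000.)
if __name__=='__main__':
    def f(p): return np.concatenate([(proj(c,pt(p,P))-uv)*(1 if c is W else 1) for c,P,uv in obs])
    r=least_squares(f,[.6,.1,.05,0,-.13,-.24],loss='soft_l1')
    print(r.x); print(np.round(r.fun.reshape(-1,2),1).tolist()); np.save('e0.npy',r.x)
E
python3 fit0.py
```

```text
[ 0.56583626  0.15333042  0.03308481 -0.0096388  -0.1332376  -0.2608113 ]
[[1.6, 0.4], [0.2, -1.8], [1.7, -0.5], [-0.8, 0.1], [1.9, 0.0], [-0.9, -0.1], [-1.4, -0.7], [-0.5, -0.3], [-1.3, -0.2], [-1.9, 0.1], [-1.4, -1.0], [-0.1, -1.0], [-0.8, -0.3], [-0.3, -0.5], [-0.5, 0.1], [0.1, -0.1], [-0.5, 0.1], [-0.2, -0.1], [0.3, -0.7], [-1.5, 0.1], [-0.6, -0.4], [-0.4, -0.4], [-1.3, 0.7], [-0.1, -0.2], [-0.3, -1.0]]
```

Run:
```python
from h import *
S,G=load('side0'),load('scene0')
save(cv2.imread('pics/side0.png'),'s4',(405,170,465,260),6)
save(cv2.imread('pics/scene0.png'),'s5',(235,150,325,190),8)
```

```text
(no output)
```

View pics/s4.png

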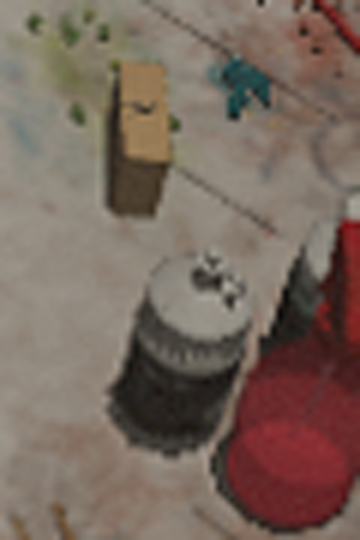

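View pics/s5.png

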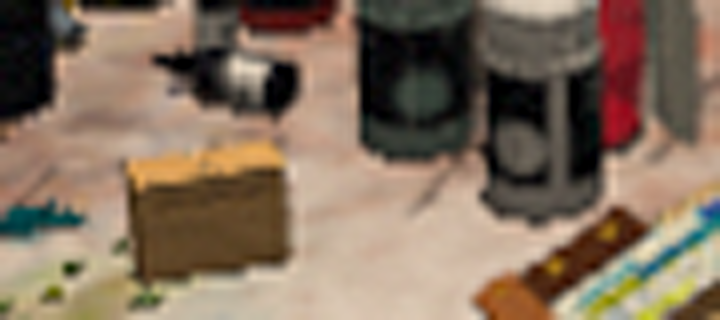

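Run:
```python
from h import *
S,G=load('side0'),load('scene0')
for u,v in [(123,155),(171,163),(119,62),(165,62)]: print('top',plane(S,405+u/6,170+v/6,[0,0,.06],[0,0,1]))
for u,v in [(113,213),(155,216)]: print('bot',plane(S,405+u/6,170+v/6,[0,0,0],[0,0,1]))
for u,v in [(145,278),(290,263)]: print('g bot',plane(G,235+u/8,150+v/8,[0,0,0],[0,0,1]))
for u,v in [(131,188),(288,165)]: print('g top',plane(G,235+u/8,150+v/8,[0,0,.06],[0,0,1]))
print('bottle top',plane(S,405+200/6,170+300/6,[0,0,.158],[0,0,1]), plane(G,235+545/8,150+205/8,[0,0,0],[0,0,1]))
print('tape',plane(S,200+50/3,150+218/3,[0,0,.025],[0,0,1]));print('tube',plane(S,200+62/3,150+132/3,[0,0,.01],[0,0,1]))
```

```text
top [0.50864971 0.3558587  0.06      ]
top [0.51563981 0.38462456 0.06      ]
top [0.43278573 0.36522799 0.06      ]
top [0.43336214 0.3945474  0.06      ]
bot [0.50664344 0.3597728  0.        ]
bot [0.50965701 0.38612858 0.        ]
g bot [0.42727678 0.36654367 0.        ]
g bot [0.50055818 0.34745252 0.        ]
g top [0.41945204 0.35376955 0.06      ]
g top [0.50026389 0.34140197 0.06      ]
bottle top [0.69334415 0.35381045 0.158     ] [6.47580257e-01 3.46263785e-01 1.11022302e-16]
tape [ 0.58863775 -0.40941511  0.025     ]
tube [ 0.4412223  -0.41144119  0.01      ]
```

```bash
cat >> h.py <<'E'
def cur():
    s=robot.read_state(); return s['tool_pos'],Ro.from_rotvec(s['orientation']),s
def delta(P,R):
    p,r,s=cur(); d=r.inv().apply(np.array(P)-p)*100; a=np.degrees((r.inv()*R).as_rotvec())
    print('t=%.2f shift cm'%s['t'],np.round(d,2),'turn deg',np.round(a,1),'F',np.round(s['force'],1))
R0=Ro.from_euler('y',90,degrees=True)          # tool down, jaws along x
RJ=R0*Ro.from_euler('x',-90,degrees=True)      # jaws along y, cam to robot side
E
python3 - <<'E'
from h import *
delta([.47,.36,.2],RJ)
E
```

```text
t=0.15 shift cm [  1.81  35.99 -12.95] turn deg [-90.   -0.1  -0.1] F [ 0.6 -0.4  0.4]
```

Request:
{"name": "jog_arm", "arguments": {"targets": [[2,36,-13,-90,0,0,0],[2,36,-13,-90,0,0,0],[2,36,-13,-90,0,0,0],[2,36,-13,-90,0,0,0],[2,36,-13,-90,0,0,0]]}}

```text
t: 0.78
tool_pos: [0.4926, 0.2951, 0.2016]
orientation: [-0.736, 1.443, 0.737]
force: [1.0, -0.4, -0.6]
opening: 0.0929
```

Run:
```python
from h import *
delta([.47,.36,.2],RJ)
```

```text
t=0.78 shift cm [0.16 5.64 3.93] turn deg [-35.9  -0.   -0.1] F [ 1.  -0.4 -0.6]
```

Request:
{"name": "jog_arm", "arguments": {"targets": [[0.2,5.6,3.9,-36,0,0,0],[0.2,5.6,3.9,-36,0,0,0],[0.2,5.6,3.9,-36,0,0,0],[0.2,5.6,3.9,-36,0,0,0],[0.2,5.6,3.9,-36,0,0,0]]}}

```text
t: 1.4
tool_pos: [0.4699, 0.3595, 0.1992]
orientation: [-1.209, 1.21, 1.211]
force: [0.1, -0.7, -1.1]
opening: 0.0929
```

Run:
```python
from h import *
print(cur()[:1]); snap('wrist','w1')
```

```text
(array([0.46989974, 0.35947306, 0.19923682]),)
```

View pics/w1.png

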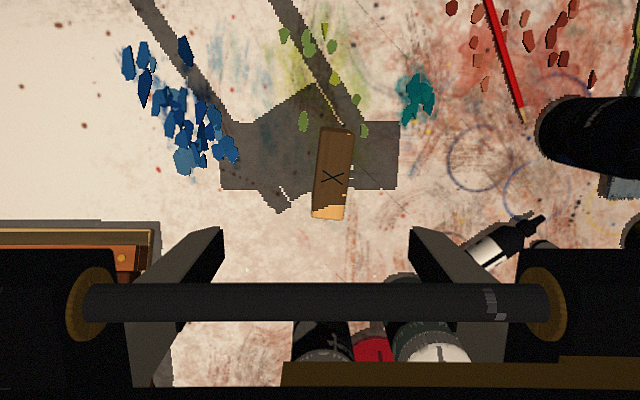

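Run:
```python
from h import *
c=load('w1'); print(-c['R'].T@c['t'])
save(cv2.imread('pics/w1.png'),'w1c',(270,100,400,240),4)
```

```text
[0.40163348 0.3594522  0.36490711]
```

View pics/w1c.png

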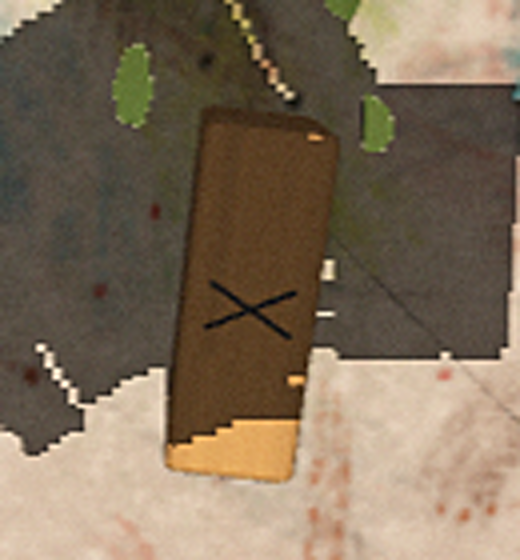

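Run:
```python
from h import *
c=load('w1'); P=[plane(c,270+u/4,100+v/4,[0,0,.06],[0,0,1])[:2] for u,v in [(203,122),(338,137),(294,481),(168,467)]]
P=np.array(P);print(P, np.linalg.norm(P-np.roll(P,-1,0),axis=1),P.mean(0)); d=P[2]+P[3]-P[0]-P[1]; print(np.degrees(np.arctan2(d[1],d[0])))
for u,v in [(560,100),(545,150)]: print(plane(c,u,v,[0,0,.15],[0,0,1]),plane(c,u,v,[0,0,0],[0,0,1]))
p=plane(c,430,350,[0,0,.158],[0,0,1]);print('bottle',p)
```

```text
[[0.42400532 0.36368524]
 [0.42715476 0.39259786]
 [0.50469145 0.38478813]
 [0.50137743 0.3560834 ]] [0.02908365 0.07792901 0.0288954  0.07774466] [0.46430724 0.37428866]
-5.681546534187304
[0.40018639 0.50168867 0.15      ] [0.39917635 0.6009663  0.        ]
[0.42927248 0.49798364 0.15      ] [0.44856384 0.59467525 0.        ]
bottle [0.56403145 0.43710018 0.158     ]
```

Run:
```python
from h import *
delta([.465,.374,.026],Ro.from_euler('z',-5.7,degrees=True)*RJ)
```

```text
t=1.45 shift cm [17.34  0.48  1.46] turn deg [ 5.7 -0.  -0.1] F [-0.1  0.5 -0.1]
```

Request:
{"name": "jog_arm", "arguments": {"targets": [[6,0.5,1.5,5.7,0,0,0],[12,0.5,1.5,5.7,0,0,0],[16,0.5,1.5,5.7,0,0,0],[17.3,0.5,1.5,5.7,0,0,0],[17.3,0.5,1.5,5.7,0,0,0]]}}

```text
t: 2.08
tool_pos: [0.4647, 0.3743, 0.0263]
orientation: [-1.134, 1.257, 1.136]
force: [0.2, 0.1, 0.7]
opening: 0.0929
```

Request:
{"name": "jog_arm", "arguments": {"targets": [[0,0,0,0,0,0,1],[0,0,0,0,0,0,1],[0,0,0,0,0,0,1],[0,0,0,0,0,0,1],[0,0,0,0,0,0,1]], "squeeze": 20}}

```text
t: 2.7
tool_pos: [0.4647, 0.3743, 0.0265]
orientation: [-1.134, 1.257, 1.136]
force: [0.6, 0.8, -0.3]
opening: 0.0468
```

Request:
{"name": "jog_arm", "arguments": {"targets": [[0,0,0,0,0,0,1],[0,0,0,0,0,0,1],[0,0,0,0,0,0,1]]}}

```text
t: 3.08
tool_pos: [0.4647, 0.3742, 0.0263]
orientation: [-1.134, 1.257, 1.136]
force: [-0.0, -1.0, -0.2]
opening: 0.0303
```

```bash
cat >> h.py <<'E'
from fit0 import RE
e=np.load('e0.npy')
M_J=np.array([[0,-1,0],[0,0,1],[-1,0,0]],float)  # jaws along easel y
M_X=np.array([[0,0,1],[0,1,0],[-1,0,0]],float)   # jaws along easel x
def eas(P): return e[:3]+RE(e[3])@(np.array(P)/1000.)
def inE(X): return RE(e[3]).T@(np.array(X)-e[:3])*1000
def RT(M): return Ro.from_matrix(RE(e[3])@M)
def where():
    p,r,s=cur(); print('t=%.2f tcp in easel mm'%s['t'],np.round(inE(p),1),'F easel',np.round(RE(e[3]).T@s['force'],1),'open %.4f'%s['opening'])
def goE(P,M): delta(eas(P),RT(M))
E
python3 - <<'E'
from h import *
where(); print(eas([45,-78,110])); goE([45,-78,110],M_J)
E
```

```text
t=3.08 tcp in easel mm [-96.5 219.9  37.5] F easel [-0.1 -1.  -0.2] open 0.0303
[0.55938055 0.07538903 0.15179649]
t=3.08 shift cm [-12.55 -12.42 -28.78] turn deg [ -5.2  -1.2 -25.1] F [-0.  -1.  -0.2]
```

Request:
{"name": "jog_arm", "arguments": {"targets": [[-6,0,0,0,0,0,1],[-12,0,0,0,0,0,1],[-18,0,0,0,0,0,1],[-18,0,0,0,0,0,1]]}}

```text
t: 3.58
tool_pos: [0.4681, 0.3764, 0.2136]
orientation: [-1.133, 1.246, 1.132]
force: [-0.7, 1.3, -1.4]
opening: 0.03
```

Run:
```python
from h import *
where(); goE([45,-78,110],M_J)
```

```text
t=3.58 tcp in easel mm [-14.3 222.1 205.8] F easel [-1.2  1.3 -0.9] open 0.0300
t=3.58 shift cm [  6.07 -12.08 -29.06] turn deg [ -5.2  -0.8 -24.6] F [-0.7  1.3 -1.4]
```

Request:
{"name": "jog_arm", "arguments": {"targets": [[0,-3,-6,-2,0,-10,1],[0,-6,-12,-5,-0.8,-20,1],[2,-9,-18,-5.2,-0.8,-24.6,1],[4,-11,-24,-5.2,-0.8,-24.6,1],[6,-12.1,-29,-5.2,-0.8,-24.6,1]]}}

```text
t: 4.2
tool_pos: [0.5574, 0.0854, 0.1552]
orientation: [-1.379, 0.888, 0.875]
force: [1.1, 0.9, -0.6]
opening: 0.0303
```

Request:
{"name": "jog_arm", "arguments": {"targets": [[0,0,0,0,0,0,1],[0,0,0,0,0,0,1]]}}

```text
t: 4.45
tool_pos: [0.5567, 0.0852, 0.1541]
orientation: [-1.378, 0.89, 0.875]
force: [0.7, 0.2, -1.8]
opening: 0.0296
```

Run:
```python
from h import *
where(); goE([45,-78,110],M_J); snap('wrist','w2'); snap('side','sd2',(235,165,395,265),5)
```

```text
t=4.45 tcp in easel mm [ 43.5 -68.2 113.3] F easel [-0.1  0.2 -1.9] open 0.0296
t=4.45 shift cm [ 0.33 -0.15 -0.98] turn deg [-0.1 -0.  -0.1] F [ 0.7  0.2 -1.8]
```

View pics/w2.png

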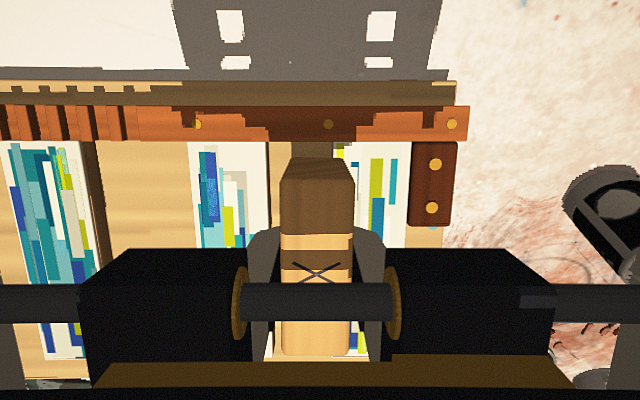

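View pics/sd2.png

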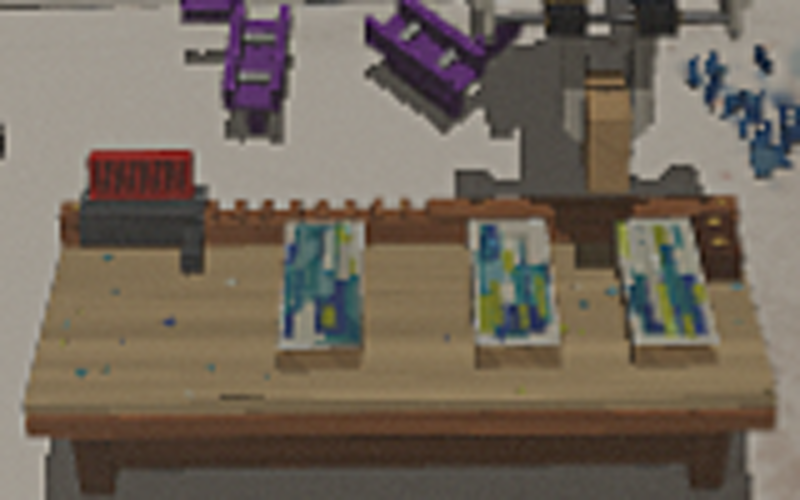

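Run:
```python
from h import *
im=cv2.imread('pics/w2.png')
save(im,'w2a',(0,90,240,250),3.3);save(im,'w2b',(180,90,480,250),2.65)
```

```text
(no output)
```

View pics/w2a.png

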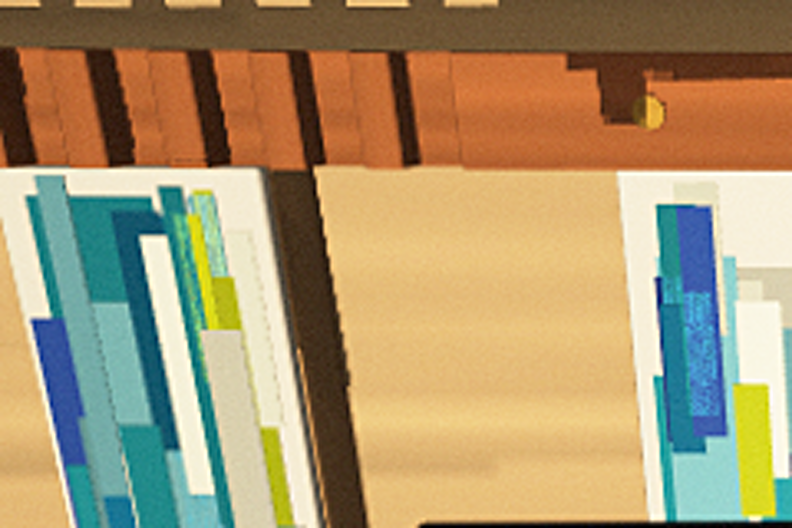

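View pics/w2b.png

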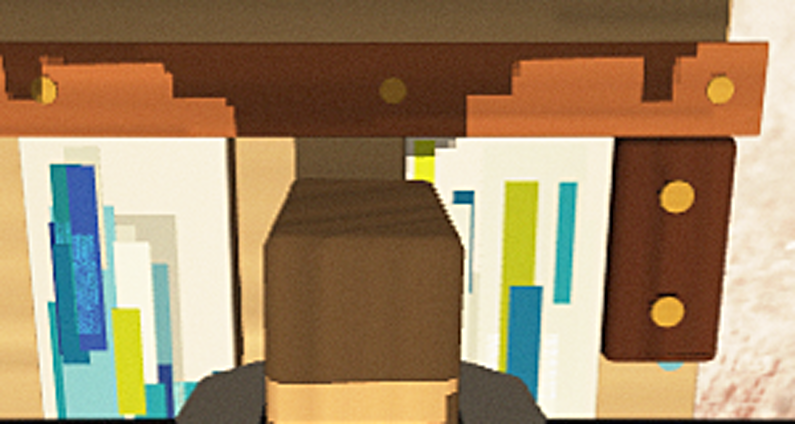

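```bash
cat > fit2.py <<'E'
from h import *
import fit0
from scipy.optimize import least_squares
W=load('w2'); a=lambda u,v:(u/3.3,90+v/3.3); b=lambda u,v:(180+u/2.65,90+v/2.65)
obs=[((0,36,26),b(762,134)),((-24,36,26),b(768,43)),((64,0,24),b(605,356)),((64,32,24),b(717,356)),((0,-190,26),a(463,167)),((0,-202,26),a(404,166)),((0,-222,26),a(307,166)),((0,-242,26),a(207,165)),((0,-262,26),a(106,165))]
def f(p): 
    q=np.r_[p,0,0]
    return np.concatenate([proj(W,fit0.pt(q,P))-uv for P,uv in obs]+[(p-np.load('e0.npy')[:4])/[.003,.003,.002,.005]])
r=least_squares(f,np.load('e0.npy')[:4],loss='soft_l1'); print(r.x-np.load('e0.npy')[:4],r.x,np.round(r.fun,1))
e1=np.r_[r.x,0,0]; np.save('e1.npy',e1); Rr=RE(r.x[3])
def onz(uv,z):
    P0=r.x[:3]+Rr[:,2]*z/1000; X=plane(W,*uv,P0,Rr[:,2]); return np.round(Rr.T@(X-r.x[:3])*1000,1)
for n,uv in [('R left edge',a(265,180)),('R left hi',a(325,520)),('M right lo',a(618,173)),('M right hi',a(650,520)),('M left lo',b(227,140)),('M left hi',b(238,350)),('L left lo',b(614,140)),('L left hi',b(600,390))]: print(n,onz(uv,20))
E
python3 fit2.py
```

```text
[-0.00262787  0.00033151  0.00565407 -0.00039948] [ 0.56320839  0.15366193  0.03873888 -0.01003828] [-1.2 -0.4  0.5 -1.9 -0.8  2.1  0.1  2.1 -0.3 -0.3 -0.  -0.  -0.1 -0.1
  0.4  0.   1.1 -0.1 -0.9  0.1  2.8 -0.1]
R left edge [   3.7 -235.    20. ]
R left hi [  82.1 -234.3   20. ]
M right lo [   2.  -159.8   20. ]
M right hi [  82.4 -159.7   20. ]
M left lo [   2.2 -104.2   20. ]
M left hi [  61.9 -103.2   20. ]
L left lo [ 2.4  0.  20. ]
L left hi [74.1  0.8 20. ]
```

```bash
cat > fit3.py <<'E'
from h import *
import fit0
from scipy.optimize import least_squares
W2=load('w2'); a=lambda u,v:(u/3.3,90+v/3.3); b=lambda u,v:(180+u/2.65,90+v/2.65)
obs2=[(W2,(0,36,26),b(762,134)),(W2,(-24,36,26),b(768,43)),(W2,(64,0,24),b(605,356)),(W2,(64,32,24),b(717,356)),(W2,(0,-190,26),a(463,167)),(W2,(0,-202,26),a(404,166)),(W2,(0,-222,26),a(307,166)),(W2,(0,-242,26),a(207,165)),(W2,(0,-262,26),a(106,165))]
cams=[fit0.W,fit0.S,fit0.G,W2]
def f(p):
    o=p[6:].reshape(4,3); out=[]
    for c,P,uv in fit0.obs+obs2:
        k=[i for i,x in enumerate(cams) if x is c][0]
        out.append(proj(c,fit0.pt(p,P)+o[k])-uv)
    return np.concatenate(out+[p[6:]/.0015])
r=least_squares(f,np.r_[np.load('e0.npy'),np.zeros(12)],loss='soft_l1'); print(np.round(r.x,4)); print(np.round(r.fun[:-12].reshape(-1,2),1).tolist())
np.save('e3.npy',r.x[:6])
E
python3 fit3.py
```

```text
[ 5.655e-01  1.534e-01  3.520e-02 -1.060e-02 -1.323e-01 -2.622e-01
 -5.000e-04 -6.000e-04  4.000e-04  1.800e-03  1.900e-03 -1.000e-03
  6.000e-04 -1.000e-03 -1.300e-03 -2.100e-03  2.000e-04  3.500e-03]
[[0.2, 0.7], [0.5, -1.1], [0.3, -0.8], [-0.5, 0.0], [0.5, 0.2], [-0.7, 0.5], [-0.8, -0.5], [0.1, -0.1], [-0.7, -0.0], [-1.3, 0.2], [-0.9, -1.0], [0.5, -0.8], [0.1, -0.2], [0.6, -0.4], [-0.4, 0.2], [0.2, 0.0], [-0.3, 0.2], [0.0, 0.0], [0.5, -0.8], [-1.3, -0.0], [-0.2, -0.3], [-0.0, -0.3], [-0.9, 0.8], [0.1, -0.3], [-0.3, -1.2], [-1.3, -0.2], [0.4, -1.7], [-0.9, 2.2], [0.0, 2.2], [-0.3, -0.3], [0.0, -0.0], [-0.1, -0.1], [0.5, 0.0], [1.1, -0.1]]
```

```bash
sed -i "s/e0.npy')$/e3.npy')/" h.py; grep -n "npy" h.py
python3 - <<'E'
from h import *
where(); goE([46,-74,80],M_J); goE([46,-74,34],M_J)
E
```

```text
29:e=np.load('e3.npy')
t=4.55 tcp in easel mm [ 44.1 -66.7 112.1] F easel [-1.1  0.  -0.7] open 0.0298
t=4.55 shift cm [ 3.21 -0.19 -0.74] turn deg [0.1 0.1 0. ] F [-0.7  0.1 -1.1]
t=4.55 shift cm [ 7.81 -0.19 -0.74] turn deg [0.1 0.1 0. ] F [-0.7  0.1 -1.1]
```

Request:
{"name": "jog_arm", "arguments": {"targets": [[0,-0.2,-0.7,0,0,0,1],[3,-0.2,-0.7,0,0,0,1],[6,-0.2,-0.7,0,0,0,1],[7.5,-0.2,-0.7,0,0,0,1],[7.5,-0.2,-0.7,0,0,0,1]]}}

```text
t: 5.18
tool_pos: [0.5902, 0.0804, 0.087]
orientation: [-1.38, 0.887, 0.879]
force: [0.5, 0.1, -1.1]
opening: 0.0301
```

Run:
```python
from h import *
where(); snap('wrist','w3',(180,80,480,260),2.6)
```

```text
t=5.17 tcp in easel mm [ 45.  -72.8  36.2] F easel [-0.   0.1 -1.2] open 0.0301
```

View pics/w3.png

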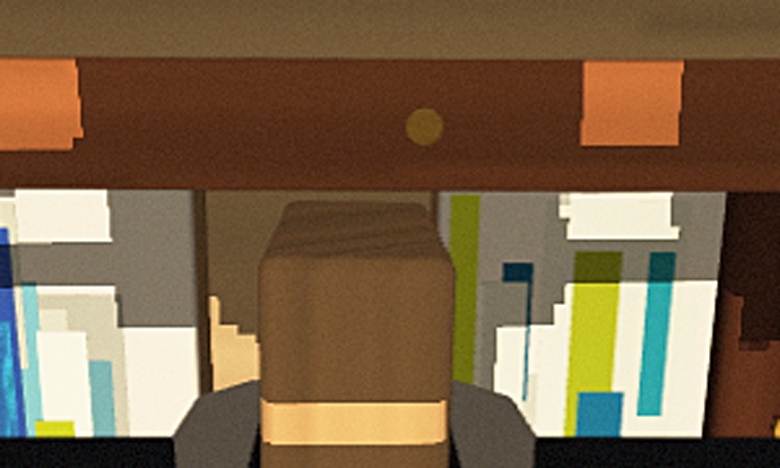

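Request:
{"name": "jog_arm", "arguments": {"targets": [[0.3,0,-0.05,0,0,0,1],[0.6,0,-0.05,0,0,0,1],[0.8,0,-0.05,0,0,0,1],[0.8,0,-0.05,0,0,0,1]]}}

```text
t: 5.72
tool_pos: [0.5949, 0.08, 0.0832]
orientation: [-1.381, 0.884, 0.876]
force: [-12.7, 1.3, 14.4]
opening: 0.03
```

Run:
```python
from h import *
where()
```

```text
t=5.72 tcp in easel mm [ 47.7 -73.1  30.7] F easel [-5.4  1.2 18.4] open 0.0300
```

```bash
sed -i "s/e=np.load('e3.npy')/e=np.load('e1.npy')/" h.py;  python3 - <<'E'
from h import *
where()
E
```

```text
t=5.72 tcp in easel mm [ 48.2 -73.3  26.5] F easel [-5.4  1.2 18.4] open 0.0300
```

Request:
{"name": "jog_arm", "arguments": {"targets": [[-0.15,0,0.05,0,0,0,1],[-0.15,0,0.1,0,0,0,1],[-0.15,0,0.15,0,0,0,1]]}}

```text
t: 6.1
tool_pos: [0.5942, 0.0816, 0.0844]
orientation: [-1.381, 0.884, 0.876]
force: [0.3, -0.6, -0.8]
opening: 0.0296
```

Run:
```python
from h import *
where()
```

```text
t=6.10 tcp in easel mm [ 48.1 -71.8  28. ] F easel [-0.1 -0.6 -0.8] open 0.0296
```

Request:
{"name": "jog_arm", "arguments": {"targets": [[0.1,0,0.05,0,0,0,1],[0.1,0,0.1,0,0,0,1],[0.1,0,0.1,0,0,0,1]]}}

```text
t: 6.48
tool_pos: [0.5946, 0.0821, 0.0832]
orientation: [-1.381, 0.885, 0.876]
force: [0.9, -4.9, -2.2]
opening: 0.0299
```

Run:
```python
from h import *
where(); goE([48,-72,27],M_J)
```

```text
t=6.47 tcp in easel mm [ 47.9 -71.3  26.7] F easel [-0.1 -4.8 -2.4] open 0.0299
t=6.47 shift cm [-0.03 -0.01 -0.07] turn deg [0.2 0.1 0.1] F [ 0.9 -4.9 -2.2]
```

Request:
{"name": "jog_arm", "arguments": {"targets": [[0,0,0,0,0,0,0.5],[0,0,0,0,0,0,0.5],[0,0,0,0,0,0,0.5],[0,0,0,0,0,0,0.5]]}}

```text
t: 6.98
tool_pos: [0.5946, 0.0822, 0.0833]
orientation: [-1.381, 0.885, 0.876]
force: [-0.0, 0.2, 0.3]
opening: 0.0467
```

Run:
```python
from h import *
where(); goE([70,-197,90],M_J)
```

```text
t=6.97 tcp in easel mm [ 47.9 -71.1  26.8] F easel [0.1 0.2 0.3] open 0.0467
t=6.97 shift cm [ -6.34  -2.18 -12.59] turn deg [0.2 0.1 0.1] F [-0.   0.2  0.3]
```

Request:
{"name": "jog_arm", "arguments": {"targets": [[-3,0,0,0,0,0,0.5],[-6.3,0,0,0,0,0,0.5],[-6.3,-1,-6,0,0,0,1],[-6.3,-2.2,-12.6,0,0,0,1],[-6.3,-2.2,-12.6,0,0,0,1]]}}

```text
t: 7.6
tool_pos: [0.5878, -0.0479, 0.1509]
orientation: [-1.38, 0.887, 0.87]
force: [0.5, -0.3, -0.3]
opening: 0.0213
```

Run:
```python
from h import *
snap('wrist','w4'); where(); goE([70,-197,8],M_J)
```

```text
t=7.65 tcp in easel mm [  70.7 -199.8   90. ] F easel [-0.5  0.5 -0.1] open 0.0169
t=7.65 shift cm [8.2  0.09 0.28] turn deg [-0.  -0.   0.1] F [-0.4  0.5 -0.3]
```

View pics/w4.png

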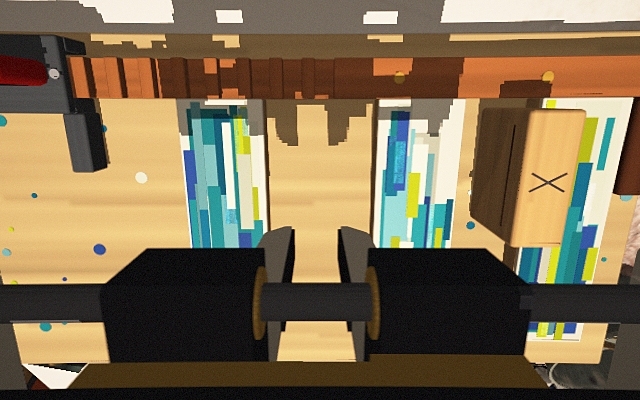

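Request:
{"name": "jog_arm", "arguments": {"targets": [[0,0,0.3,0,0,0,1],[0,0,0.3,0,0,0,1],[4,0,0.3,0,0,0,1],[7.8,0,0.3,0,0,0,1],[8,0,0.3,0,0,0,1]]}}

```text
t: 8.28
tool_pos: [0.619, -0.0416, 0.0736]
orientation: [-1.377, 0.89, 0.879]
force: [-0.2, 0.5, -0.4]
opening: 0.0002
```

Run:
```python
from h import *
where(); goE([70,-180,9],M_J)
```

```text
t=8.28 tcp in easel mm [  67.1 -194.6    7.2] F easel [-0.4  0.5 -0.2] open 0.0002
t=8.28 shift cm [-0.18 -0.29  1.46] turn deg [ 0.   0.1 -0.2] F [-0.2  0.5 -0.4]
```

Request:
{"name": "jog_arm", "arguments": {"targets": [[0,-0.2,0.5,0,0,0,1],[0,-0.2,1.0,0,0,0,1],[0,-0.2,1.5,0,0,0,1],[0,-0.2,2.0,0,0,0,1],[0,-0.2,2.3,0,0,0,1]]}}

```text
t: 8.9
tool_pos: [0.6216, -0.0188, 0.0754]
orientation: [-1.379, 0.889, 0.878]
force: [-1.0, -3.8, 2.7]
opening: 0.0006
```

Run:
```python
from h import *
where()
```

```text
t=8.90 tcp in easel mm [  70.  -171.8    7.9] F easel [ 0.2 -3.8  2.8] open 0.0006
```

Request:
{"name": "jog_arm", "arguments": {"targets": [[0,0,0.3,0,0,0,1],[0,0,0.6,0,0,0,1],[0,0,0.9,0,0,0,1],[0,0,1.0,0,0,0,1]]}}

```text
t: 9.4
tool_pos: [0.6216, -0.0086, 0.0754]
orientation: [-1.379, 0.889, 0.878]
force: [-1.2, -3.1, 1.9]
opening: 0.0002
```

Run:
```python
from h import *
where()
```

```text
t=9.40 tcp in easel mm [  69.9 -161.7    7.9] F easel [-0.3 -3.1  2.2] open 0.0002
```

Request:
{"name": "jog_arm", "arguments": {"targets": [[0,0,0.1,0,0,0,1],[0,0,0.15,0,0,0,1],[0,0,0.2,0,0,0,1]]}}

```text
t: 9.78
tool_pos: [0.6217, -0.0067, 0.0755]
orientation: [-1.379, 0.889, 0.878]
force: [-1.0, -3.0, 0.8]
opening: 0.0003
```

Run:
```python
from h import *
where()
```

```text
t=9.78 tcp in easel mm [  70.  -159.8    7.9] F easel [-0.5 -3.1  1.1] open 0.0003
```

Still sliding; continue in small steps.

Request:
{"name": "jog_arm", "arguments": {"targets": [[0,0,0.1,0,0,0,1],[0,0,0.15,0,0,0,1]]}}

```text
t: 10.02
tool_pos: [0.6217, -0.0051, 0.0754]
orientation: [-1.379, 0.889, 0.878]
force: [-0.1, -3.5, 2.0]
opening: 0.0005
```

Request:
{"name": "jog_arm", "arguments": {"targets": [[0,0,0.05,0,0,0,1],[0,0,0.1,0,0,0,1]]}}

```text
t: 10.28
tool_pos: [0.6217, -0.0041, 0.0755]
orientation: [-1.379, 0.889, 0.878]
force: [-1.2, -3.5, 1.9]
opening: 0.0004
```

Request:
{"name": "jog_arm", "arguments": {"targets": [[0,0,0.05,0,0,0,1],[0,0,0.1,0,0,0,1]]}}

```text
t: 10.52
tool_pos: [0.6217, -0.004, 0.0755]
orientation: [-1.38, 0.89, 0.877]
force: [-2.5, -8.9, 2.4]
opening: 0.0
```

Request:
{"name": "jog_arm", "arguments": {"targets": [[0,0,0.05,0,0,0,1],[0,0,0.1,0,0,0,1]]}}

```text
t: 10.78
tool_pos: [0.6217, -0.004, 0.0755]
orientation: [-1.38, 0.891, 0.876]
force: [-1.5, -9.3, 2.0]
opening: 0.0008
```

Run:
```python
from h import *
where(); snap('wrist','w5')
```

```text
t=10.78 tcp in easel mm [  70.  -157.     7.9] F easel [-0.4 -9.4  2.4] open 0.0008
```

View pics/w5.png

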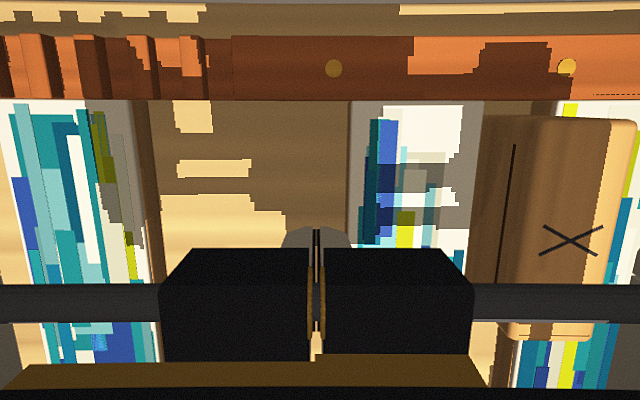

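Run:
```python
from h import *
goE([70,-163,95],M_J);goE([48,-71.2,95],M_J)
```

```text
t=10.82 shift cm [-8.71  0.03 -0.61] turn deg [ 0.1 -0.1 -0.2] F [-2.2 -8.7  1.7]
t=10.82 shift cm [-8.72  2.21  8.57] turn deg [ 0.1 -0.1 -0.2] F [-2.2 -8.7  1.7]
```

Request:
{"name": "jog_arm", "arguments": {"targets": [[0,0,-0.6,0,0,0,1],[-4,0,-0.6,0,0,0,0.5],[-8.7,0,-0.6,0,0,0,0.5],[-8.7,1,4,0,0,0,0.5],[-8.7,2.2,8.6,0.1,-0.1,-0.2,0.5]]}}

```text
t: 11.45
tool_pos: [0.5663, 0.0834, 0.1463]
orientation: [-1.378, 0.886, 0.871]
force: [-0.1, -0.6, 0.2]
opening: 0.0356
```

Request:
{"name": "jog_arm", "arguments": {"targets": [[0,0,0,0,0,0,0.5],[0,0,0,0,0,0,0.5]]}}

```text
t: 11.7
tool_pos: [0.5663, 0.0836, 0.1463]
orientation: [-1.379, 0.886, 0.872]
force: [-0.1, -0.0, 0.6]
opening: 0.046
```

Run:
```python
from h import *
where(); goE([48,-71.2,27],M_J);snap('wrist','w6')
```

```text
t=11.70 tcp in easel mm [ 48.9 -70.   95.8] F easel [ 0.1 -0.   0.6] open 0.0460
t=11.70 shift cm [ 6.88  0.11 -0.12] turn deg [-0.1  0.   0.2] F [-0.1 -0.   0.6]
```

View pics/w6.png

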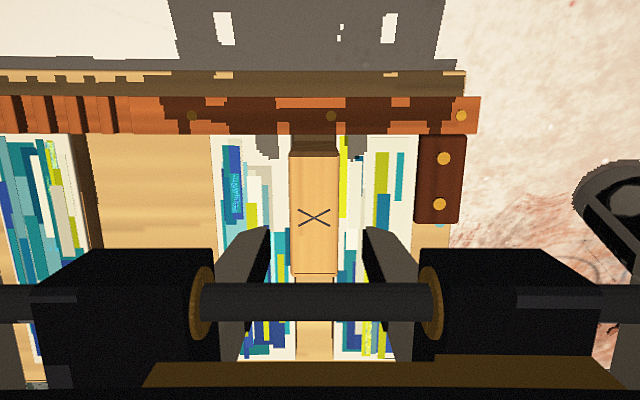

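Request:
{"name": "jog_arm", "arguments": {"targets": [[3,0.1,-0.1,0,0,0.2,0.5],[6,0.1,-0.1,0,0,0.2,0.5],[6.8,0.1,-0.1,0,0,0.2,0.5],[6.8,0.1,-0.1,0,0,0.2,1],[6.8,0.1,-0.1,0,0,0.2,1]]}}

```text
t: 12.38
tool_pos: [0.5952, 0.0814, 0.0857]
orientation: [-1.377, 0.888, 0.872]
force: [-0.3, 0.1, 1.3]
opening: 0.0311
```

Request:
{"name": "jog_arm", "arguments": {"targets": [[0,0,0,0,0,0,1],[0,0,0,0,0,0,1]]}}

```text
t: 12.62
tool_pos: [0.5955, 0.0815, 0.0866]
orientation: [-1.378, 0.887, 0.872]
force: [-0.4, -0.4, -0.5]
opening: 0.0297
```

Run:
```python
from h import *
where()
```

```text
t=12.62 tcp in easel mm [ 50.1 -71.8  29.4] F easel [-0.6 -0.4 -0.3] open 0.0297
```

Request:
{"name": "jog_arm", "arguments": {"targets": [[-0.5,0,0,0,0,0,1],[-1,0,0,0,0,0,1],[-3,0,0,0,0,0,1],[-7,0,0,0,0,0,1],[-7,0,0,0,0,0,1]]}}

```text
t: 13.25
tool_pos: [0.5674, 0.0821, 0.1544]
orientation: [-1.38, 0.882, 0.867]
force: [0.3, 0.3, -1.3]
opening: 0.03
```

Run:
```python
from h import *
where(); goE([50,-158.8,95],M_J)
```

```text
t=13.25 tcp in easel mm [ 53.4 -71.5 102.7] F easel [-0.3  0.3 -1.4] open 0.0300
t=13.25 shift cm [ 0.76  0.32 -8.73] turn deg [-0.1  0.1  0.5] F [ 0.3  0.3 -1.3]
```

Request:
{"name": "jog_arm", "arguments": {"targets": [[0,0,-4,0,0,0,1],[0.8,0.3,-8.7,0,0,0.5,1],[0.8,0.3,-8.7,0,0,0.5,1],[0.8,0.3,-8.7,0,0,0.5,1]]}}

```text
t: 13.75
tool_pos: [0.5668, -0.0049, 0.1449]
orientation: [-1.375, 0.889, 0.874]
force: [-0.0, -1.5, -1.3]
opening: 0.0297
```

Run:
```python
from h import *
where(); goE([50,-158.8,95],M_J); snap('wrist','w7',(0,40,640,260),1.25); goE([50,-158.8,31],M_J)
```

```text
t=13.75 tcp in easel mm [  49.6 -158.5   94. ] F easel [-0.6 -1.5 -1.1] open 0.0297
t=13.75 shift cm [-0.1  -0.04 -0.03] turn deg [-0.2  0.1 -0.1] F [-0.  -1.5 -1.3]
t=13.80 shift cm [ 6.32 -0.02 -0.1 ] turn deg [-0.1  0.1 -0. ] F [-0.2  0.5 -1. ]
```

View pics/w7.png

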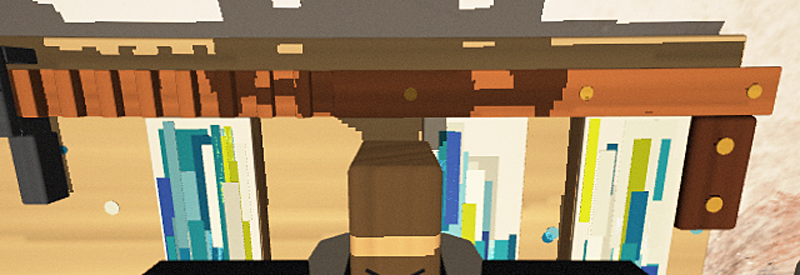

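Request:
{"name": "jog_arm", "arguments": {"targets": [[3,0,-0.05,0,0,0,1],[5.5,0,-0.1,0,0,0,1],[5.9,0,-0.1,0,0,0,1],[5.9,0,-0.1,0,0,0,1]]}}

```text
t: 14.3
tool_pos: [0.5933, -0.0037, 0.0935]
orientation: [-1.378, 0.885, 0.874]
force: [-3.9, 0.8, 7.1]
opening: 0.0302
```

Run:
```python
from h import *
where(); goE([50,-158.8,30],M_J)
snap('wrist','w8',(180,60,480,260),2.6)
```

```text
t=14.30 tcp in easel mm [  51.9 -157.    36.2] F easel [-0.5  0.8  8.1] open 0.0302
t=14.30 shift cm [ 0.62  0.19 -0.18] turn deg [-0.   0.1  0.1] F [-3.9  0.8  7.1]
```

View pics/w8.png

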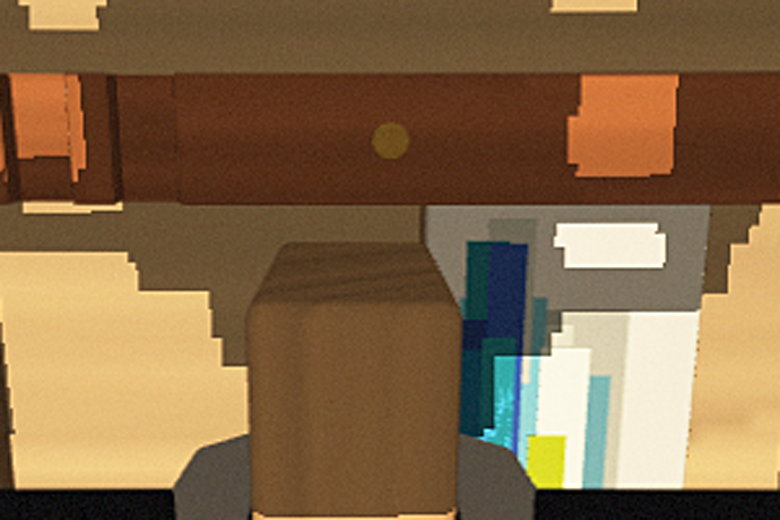

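Run:
```python
from h import *
snap('scene','g8',(290,130,430,250),5.7); snap('side','sd8',(235,165,395,265),5)
where()
```

```text
t=14.45 tcp in easel mm [  51.8 -157.1   36.2] F easel [-0.2  0.8  6.4] open 0.0294
```

View pics/g8.png

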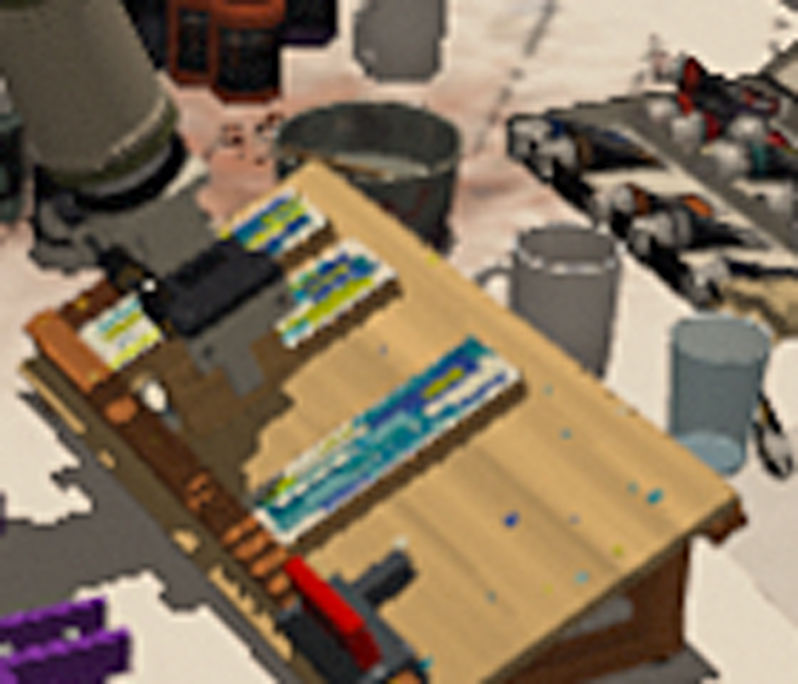

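View pics/sd8.png

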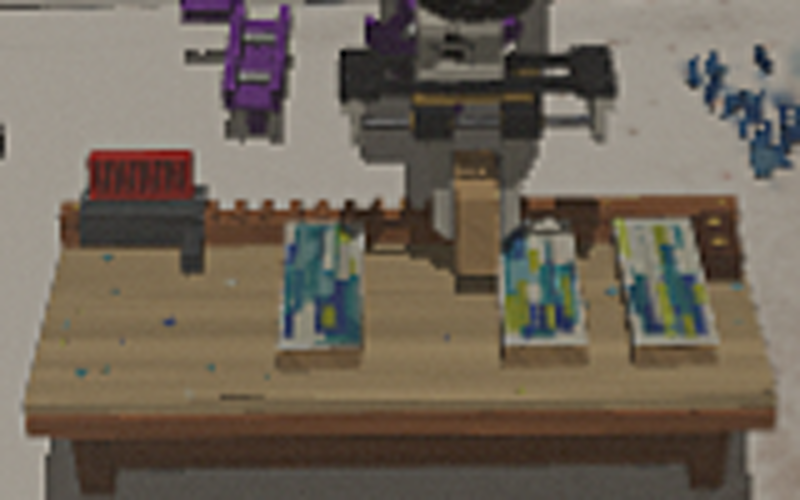

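Request:
{"name": "jog_arm", "arguments": {"targets": [[-1,0,0,0,0,0,1],[-3,0,-0.5,0,0,0,1],[-3,0,-0.5,0,0,0,1]]}}

```text
t: 14.82
tool_pos: [0.5815, -0.0081, 0.1228]
orientation: [-1.38, 0.882, 0.872]
force: [0.1, -0.6, -1.3]
opening: 0.0301
```

Run:
```python
from h import *
where()
snap('scene','g9',(300,165,380,225),10); snap('side','sd9',(295,165,365,235),8);snap('wrist','w9')
```

```text
t=14.82 tcp in easel mm [  53.6 -161.6   67.8] F easel [-0.5 -0.6 -1.2] open 0.0301
```

View pics/g9.png

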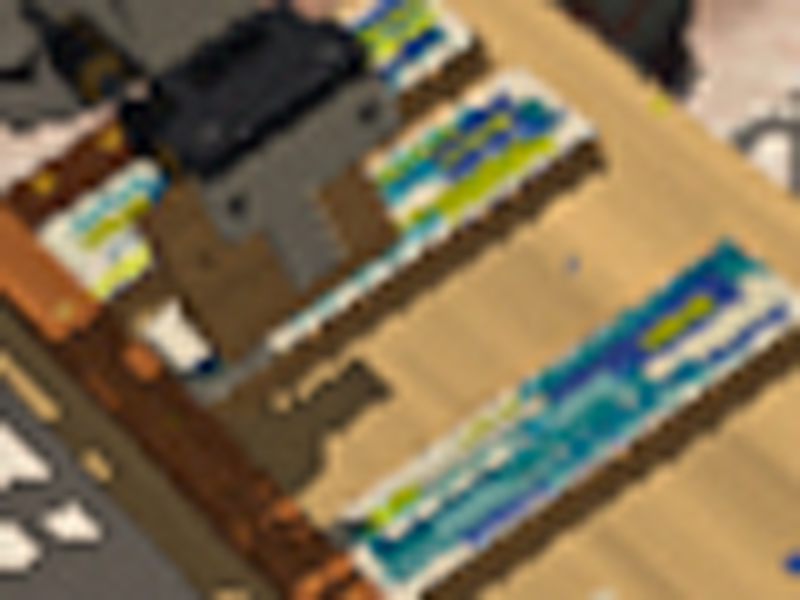

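View pics/sd9.png

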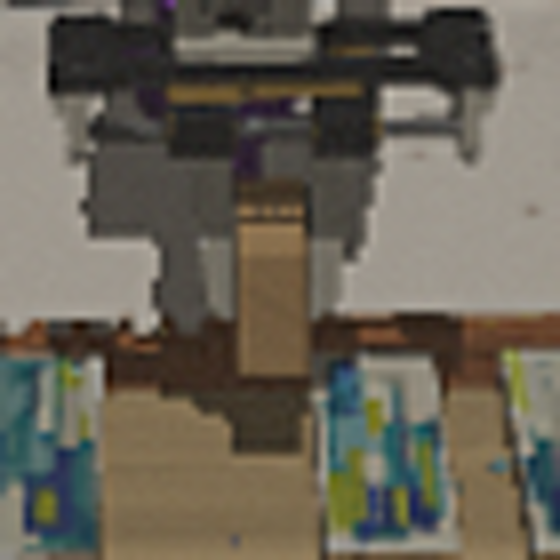

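View pics/w9.png

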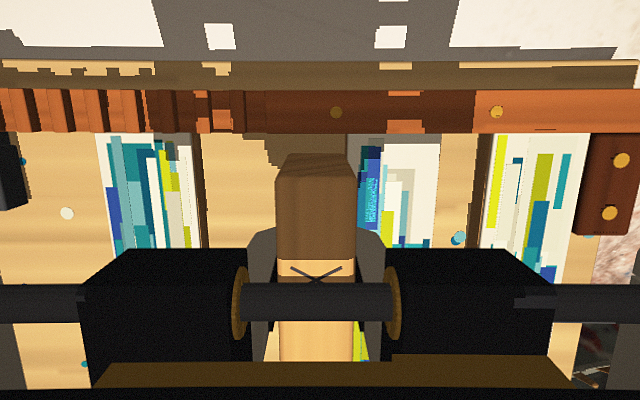

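Run:
```python
from h import *
a=cv2.imread('pics/w2.png')[130:260,240:400]; b=cv2.imread('pics/w9.png')[130:260,240:400]
save(np.hstack([a,b]),'cmp',None,2.5)
```

```text
(no output)
```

View pics/cmp.png

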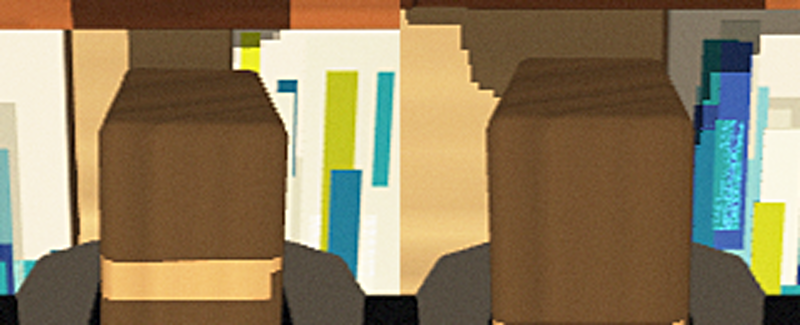

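Run:
```python
from h import *
im=cv2.imread('pics/w9.png'); save(im,'w9c',(330,80,640,250),2.58)
where(); goE([50,-188,40],M_J)
```

```text
t=14.97 tcp in easel mm [  51.4 -161.6   65.9] F easel [-1.4 -0.1 -0.6] open 0.0300
t=14.97 shift cm [ 2.58  0.14 -2.64] turn deg [-0.   0.2  0.1] F [-1.  -0.1 -1.2]
```

View pics/w9c.png

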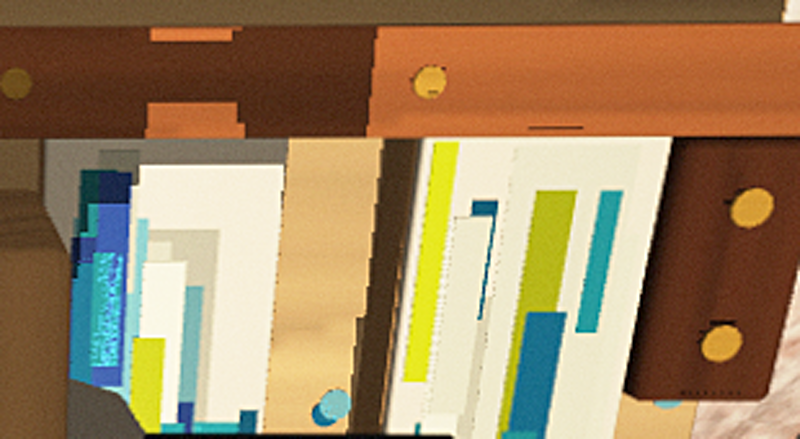

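```bash
cat >> h.py <<'E'
def onz(c,u,v,z):
    n=RE(e[3])[:,2]; return np.round(inE(plane(c,u,v,eas([0,0,z]),n)),1)
E
python3 - <<'E'
from h import *
c=load('w9'); k=lambda u,v:(330+u/2.58,80+v/2.58)
for n,q in [('Mr',(44,141)),('Ml lo',(287,145)),('Ml hi',(265,420)),('Lr lo',(424,145)),('Lr hi',(386,430)),('Ll',(672,140))]: print(n,onz(c,*k(*q),20))
E
```

```text
Mr [   1.7 -142.8   20. ]
Ml lo [  2.7 -86.8  20. ]
Ml hi [ 70.7 -86.2  20. ]
Lr lo [  2.8 -55.6  20. ]
Lr hi [ 73.3 -55.9  20. ]
Ll [ 1.9  0.  20. ]
```

Request:
{"name": "jog_arm", "arguments": {"targets": [[0,0,-2.6,0,0,0,1],[2,0.1,-2.6,0,0,0,1],[4,0.1,-2.6,0,0,0,1],[4,0.1,-2.6,0,0,0,1]]}}

```text
t: 15.48
tool_pos: [0.5945, -0.0337, 0.0804]
orientation: [-1.376, 0.888, 0.879]
force: [0.2, -0.4, -1.8]
opening: 0.03
```

Run:
```python
from h import *
where(); goE([50,-188,20],M_J)
```

```text
t=15.47 tcp in easel mm [  47.6 -187.1   23.7] F easel [-0.6 -0.4 -1.7] open 0.0300
t=15.47 shift cm [ 0.37 -0.24 -0.1 ] turn deg [-0.   0.2 -0.2] F [ 0.2 -0.4 -1.8]
```

Request:
{"name": "jog_arm", "arguments": {"targets": [[0.3,-0.2,-0.1,0,0,0,1],[0.6,-0.2,-0.1,0,0,0,1],[0.8,-0.2,-0.1,0,0,0,1]]}}

```text
t: 15.85
tool_pos: [0.5998, -0.0347, 0.0745]
orientation: [-1.376, 0.887, 0.878]
force: [-16.3, 1.3, 15.3]
opening: 0.0301
```

Run:
```python
from h import *
where()
```

```text
t=15.85 tcp in easel mm [  50.  -188.    16.2] F easel [-8.3  1.2 20.8] open 0.0301
```

Request:
{"name": "jog_arm", "arguments": {"targets": [[0,0,0,0,0,0,0.58],[0,0,0,0,0,0,0.58],[0,0,0,0,0,0,0.58],[-0.7,0,0,0,0,0,0.58],[-1.3,0,0,0,0,0,0.58]]}}

```text
t: 16.48
tool_pos: [0.5943, -0.0347, 0.087]
orientation: [-1.376, 0.887, 0.878]
force: [-0.5, -0.2, 0.6]
opening: 0.0388
```

Run:
```python
from h import *
where();goE([49,-188,29],M_J)
```

```text
t=16.48 tcp in easel mm [  50.3 -188.    29.8] F easel [-0.2 -0.2  0.7] open 0.0388
t=16.48 shift cm [0.08 0.13 0.  ] turn deg [-0.   0.2 -0.1] F [-0.5 -0.2  0.6]
```

Regrip with more squeeze, then lift a few mm.

Request:
{"name": "jog_arm", "arguments": {"targets": [[0.1,0,0,0,0,0,1],[0.1,0,0,0,0,0,1],[0.1,0,0,0,0,0,1],[0.1,0,0,0,0,0,1]], "squeeze": 35}}

```text
t: 16.98
tool_pos: [0.5951, -0.0348, 0.0867]
orientation: [-1.377, 0.887, 0.878]
force: [-4.9, 1.1, 5.6]
opening: 0.0294
```

Run:
```python
from h import *
where();goE([49,-165,31],M_J); snap('wrist','w10',(180,60,480,260),2.6)
```

```text
t=16.98 tcp in easel mm [  50.9 -188.1   29.2] F easel [-2.1  1.   7.2] open 0.0294
t=16.98 shift cm [-0.17  0.19  2.31] turn deg [ 0.   0.2 -0.1] F [-4.9  1.1  5.6]
```

View pics/w10.png

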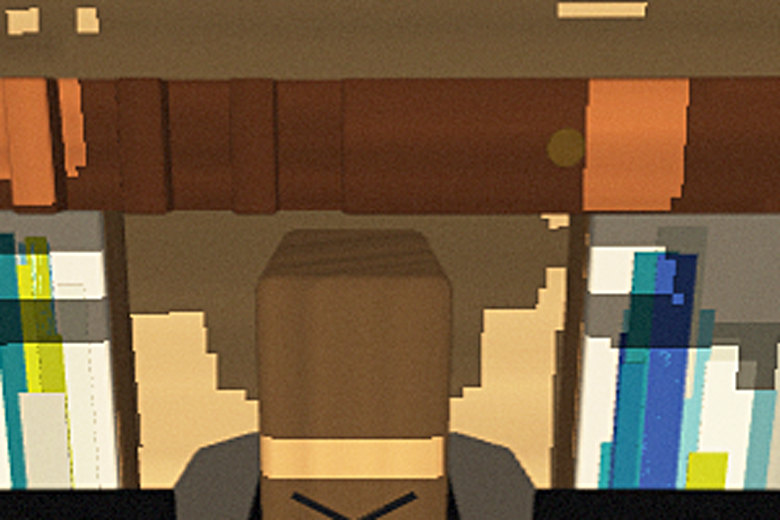

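Request:
{"name": "jog_arm", "arguments": {"targets": [[-0.3,0,0,0,0,0,1],[-0.3,0.1,1.0,0,0,0,1],[-0.3,0.1,2.0,0,0,0,1],[-0.3,0.1,2.4,0,0,0,1],[-0.3,0.1,2.5,0,0,0,1]]}}

```text
t: 17.65
tool_pos: [0.593, -0.0091, 0.0889]
orientation: [-1.377, 0.886, 0.879]
force: [0.5, -0.4, -1.1]
opening: 0.0303
```

Run:
```python
from h import *
where()
```

```text
t=17.65 tcp in easel mm [  49.7 -162.5   32.2] F easel [ 0.  -0.4 -1.2] open 0.0303
```

Request:
{"name": "jog_arm", "arguments": {"targets": [[0,0,0.2,0,0,0,1],[0,0,0.35,0,0,0,1],[0.15,0,0.35,0,0,0,1],[0.25,0,0.35,0,0,0,1]]}}

```text
t: 18.15
tool_pos: [0.5941, -0.0057, 0.0865]
orientation: [-1.377, 0.886, 0.878]
force: [0.2, -0.5, -1.3]
opening: 0.0294
```

Run:
```python
from h import *
where(); snap('wrist','w11',(180,60,480,260),2.6)
```

```text
t=18.15 tcp in easel mm [  49.7 -159.1   29.6] F easel [-0.4 -0.4 -1.3] open 0.0294
```

View pics/w11.png

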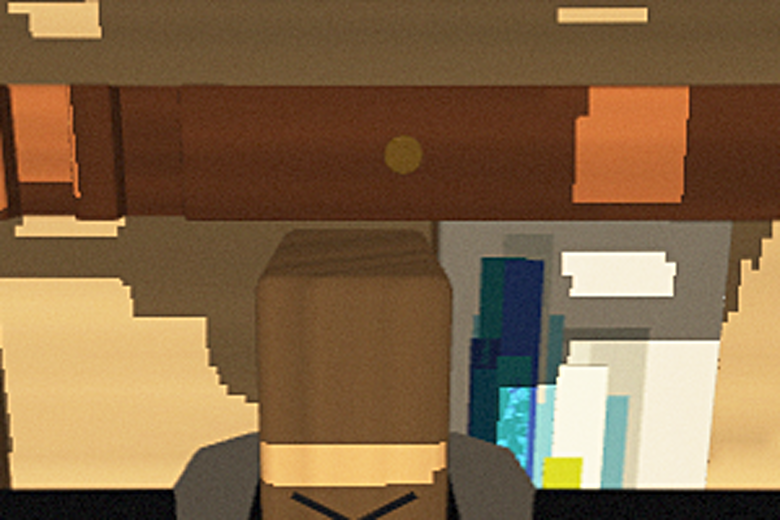

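Request:
{"name": "jog_arm", "arguments": {"targets": [[0.05,0,0.07,0,0,0,1],[0.05,0,0.1,0,0,0,1]]}}

```text
t: 18.45
tool_pos: [0.5944, -0.0051, 0.0863]
orientation: [-1.377, 0.887, 0.878]
force: [-2.4, -1.7, 2.5]
opening: 0.0296
```

Run:
```python
from h import *
where()
```

```text
t=18.45 tcp in easel mm [  49.8 -158.4   29.2] F easel [-1.1 -1.7  3.3] open 0.0296
```

Request:
{"name": "jog_arm", "arguments": {"targets": [[0,0,0,0,0,0,0.5],[0,0,0,0,0,0,0.5],[0,0,0,0,0,0,0.5],[-3,0,0,0,0,0,0.5],[-6.6,0,0,0,0,0,0.5]]}}

```text
t: 19.08
tool_pos: [0.5656, -0.0048, 0.1456]
orientation: [-1.376, 0.888, 0.88]
force: [-0.0, 0.8, 0.4]
opening: 0.0468
```

Run:
```python
from h import *
where(); goE([70,-314,95],M_J)
```

```text
t=19.07 tcp in easel mm [  48.8 -158.5   95.2] F easel [0.2 0.8 0.4] open 0.0468
t=19.07 shift cm [ -0.04  -2.11 -15.55] turn deg [ 0.   0.2 -0.2] F [-0.   0.8  0.4]
```

Request:
{"name": "jog_arm", "arguments": {"targets": [[0,-1,-5,0,0,0,0.5],[0,-2.1,-10,0,0.2,-0.2,1],[0,-2.1,-15.5,0,0.2,-0.2,1],[0,-2.1,-15.5,0,0.2,-0.2,1],[0,-2.1,-15.5,0,0.2,-0.2,1]]}}

```text
t: 19.7
tool_pos: [0.5831, -0.1599, 0.1536]
orientation: [-1.378, 0.889, 0.875]
force: [-0.2, -0.1, -0.1]
opening: 0.0116
```

Run:
```python
from h import *
snap('wrist','w12'); where(); goE([70,-314,9],M_J)
```

```text
t=19.75 tcp in easel mm [  69.5 -312.6   94.3] F easel [0.4 0.3 0.5] open 0.0073
t=19.75 shift cm [ 8.53 -0.06 -0.15] turn deg [ 0.   0.1 -0.1] F [0.2 0.3 0.6]
```

View pics/w12.png

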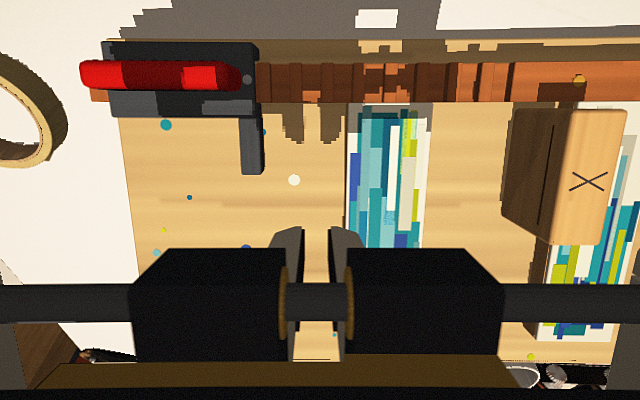

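Request:
{"name": "jog_arm", "arguments": {"targets": [[0,-0.1,-0.4,0,0,0,1],[4,-0.2,-0.4,0,0,0,1],[8,-0.2,-0.4,0,0,0,1],[8.5,-0.2,-0.4,0,0,0,1]]}}

```text
t: 20.25
tool_pos: [0.6193, -0.1611, 0.0735]
orientation: [-1.376, 0.889, 0.883]
force: [-0.7, -0.3, 0.2]
opening: 0.0003
```

Run:
```python
from h import *
where(); goE([70,-300,8],M_J)
```

```text
t=20.25 tcp in easel mm [  68.4 -314.2    6.5] F easel [-0.5 -0.3  0.5] open 0.0003
t=20.25 shift cm [-0.14 -0.16  1.42] turn deg [ 0.1  0.2 -0.4] F [-0.7 -0.3  0.2]
```

Request:
{"name": "jog_arm", "arguments": {"targets": [[-0.1,-0.15,0.7,0,0.2,-0.4,1],[-0.1,-0.15,1.4,0,0.2,-0.4,1],[-0.1,-0.15,2.1,0,0.2,-0.4,1],[-0.1,-0.15,2.8,0,0.2,-0.4,1],[-0.1,-0.15,3.5,0,0.2,-0.4,1]]}}

```text
t: 20.88
tool_pos: [0.6212, -0.1263, 0.0765]
orientation: [-1.382, 0.886, 0.873]
force: [-2.2, -4.1, 3.4]
opening: 0.0004
```

Run:
```python
from h import *
where(); goE([70,-250,8],M_J)
```

```text
t=20.88 tcp in easel mm [  71.1 -279.4    8.6] F easel [-0.5 -4.1  4. ] open 0.0004
t=20.88 shift cm [0.06 0.1  2.94] turn deg [ 0.1 -0.   0.2] F [-2.2 -4.1  3.4]
```

Request:
{"name": "jog_arm", "arguments": {"targets": [[0,0.1,0.7,0,0,0.2,1],[0,0.1,1.4,0,0,0.2,1],[0,0.1,2.1,0,0,0.2,1],[0,0.1,2.7,0,0,0.2,1],[0,0.1,2.9,0,0,0.2,1]]}}

```text
t: 21.5
tool_pos: [0.6209, -0.097, 0.0764]
orientation: [-1.381, 0.888, 0.875]
force: [3.1, -3.8, 1.5]
opening: 0.0003
```

Run:
```python
from h import *
where(); goE([70,-243.5,8],M_J)
```

```text
t=21.50 tcp in easel mm [  70.4 -250.1    8.7] F easel [ 3.5 -3.7  0.1] open 0.0003
t=21.50 shift cm [0.07 0.04 0.66] turn deg [ 0.1 -0.  -0. ] F [ 3.1 -3.8  1.5]
```

Now in 2 mm then 1 mm steps with the force watched.

Request:
{"name": "jog_arm", "arguments": {"targets": [[0,0,0.2,0,0,0,1],[0,0,0.4,0,0,0,1],[0,0,0.5,0,0,0,1]]}}

```text
t: 21.88
tool_pos: [0.6209, -0.092, 0.0764]
orientation: [-1.381, 0.888, 0.875]
force: [2.7, -3.5, 2.1]
opening: 0.0004
```

Run:
```python
from h import *
where(); snap('wrist','w13')
```

```text
t=21.88 tcp in easel mm [  70.5 -245.     8.7] F easel [ 3.4 -3.5  0.7] open 0.0004
```

View pics/w13.png

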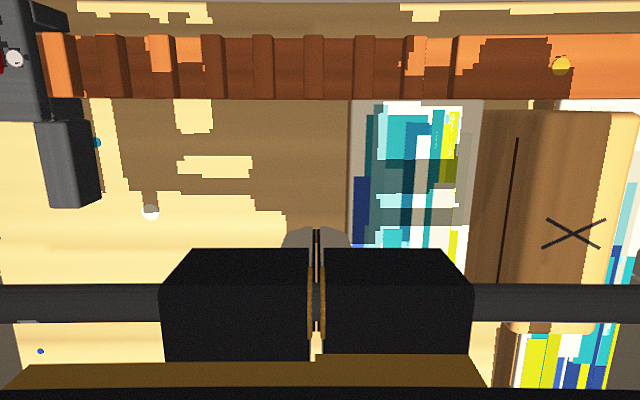

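Request:
{"name": "jog_arm", "arguments": {"targets": [[0,0,0.05,0,0,0,1],[0,0,0.1,0,0,0,1]]}}

```text
t: 22.18
tool_pos: [0.6209, -0.091, 0.0764]
orientation: [-1.381, 0.888, 0.875]
force: [2.3, -5.1, 1.4]
opening: 0.0003
```

Request:
{"name": "jog_arm", "arguments": {"targets": [[0,0,0.05,0,0,0,1],[0,0,0.05,0,0,0,1]]}}

```text
t: 22.42
tool_pos: [0.621, -0.0906, 0.0764]
orientation: [-1.381, 0.888, 0.875]
force: [2.6, -5.1, 2.0]
opening: 0.0001
```

Run:
```python
from h import *
where(); c=snap('wrist','w14',(340,80,640,300),2.6)
```

```text
t=22.43 tcp in easel mm [  70.5 -243.6    8.7] F easel [ 3.2 -5.   0.7] open 0.0001
```

View pics/w14.png

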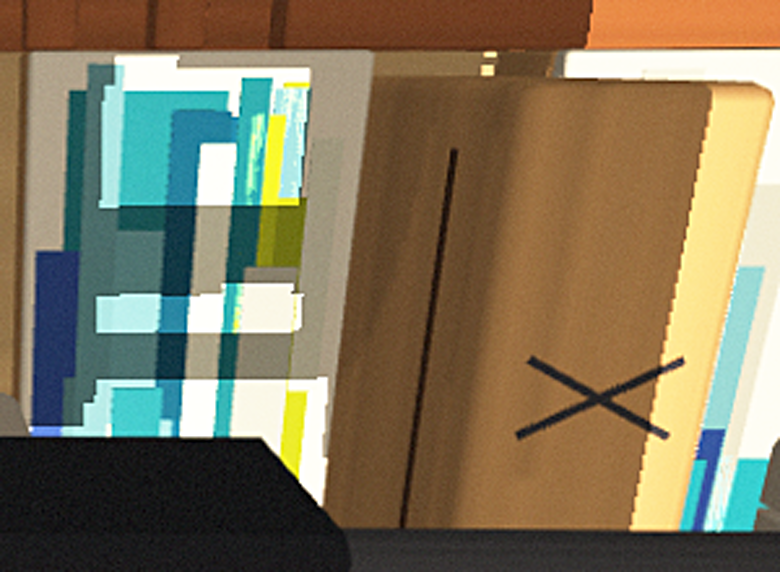

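Run:
```python
from h import *
c=load('w14'); k=lambda u,v:(340+u/2.6,80+v/2.6)
for n,q in [('Rl',(373,55)),('Mr',(560,55)),('Rr',(25,55))]: print(n,onz(c,*k(*q),20))
goE([70,-250,95],M_J)
```

```text
Rl [   1.1 -173.2   20. ]
Mr [   1.3 -143.4   20. ]
Rr [   1.  -229.4   20. ]
t=22.48 shift cm [-8.63  0.05 -0.64] turn deg [ 0.1 -0.1 -0. ] F [ 2.9 -5.   1.3]
```

Request:
{"name": "jog_arm", "arguments": {"targets": [[0,0,0,0,0,0,1],[0,0,-0.6,0,0,0,1],[-4,0,-0.6,0,0,0,0.5],[-8.6,0,-0.6,0,0,0,0.5],[-8.6,1,4,0,0,0,0.5]]}}

```text
t: 23.1
tool_pos: [0.5775, -0.0524, 0.1546]
orientation: [-1.382, 0.887, 0.867]
force: [0.4, 0.1, -0.3]
opening: 0.0258
```

Run:
```python
from h import *
where(); goE([49,-158,95],M_J)
```

```text
t=23.10 tcp in easel mm [  63.7 -205.9   98.1] F easel [ 0.3  0.2 -0.4] open 0.0258
t=23.10 shift cm [0.28 1.48 4.79] turn deg [-0.1 -0.2  0.3] F [ 0.4  0.1 -0.3]
```

Request:
{"name": "jog_arm", "arguments": {"targets": [[0.3,1.5,4.8,0,-0.2,0.3,0.5],[0.3,1.5,4.8,0,-0.2,0.3,0.5],[0.3,1.5,4.8,0,-0.2,0.3,0.5]]}}

```text
t: 23.48
tool_pos: [0.5654, -0.0041, 0.1447]
orientation: [-1.379, 0.889, 0.875]
force: [-0.2, -0.8, -0.0]
opening: 0.0462
```

Run:
```python
from h import *
where(); goE([49,-158,29],M_J); snap('wrist','w15')
```

```text
t=23.48 tcp in easel mm [  48.2 -157.8   94.5] F easel [-0.2 -0.8  0.1] open 0.0462
t=23.48 shift cm [ 6.55 -0.08 -0.03] turn deg [-0.  0. -0.] F [-0.2 -0.8 -0. ]
```

View pics/w15.png

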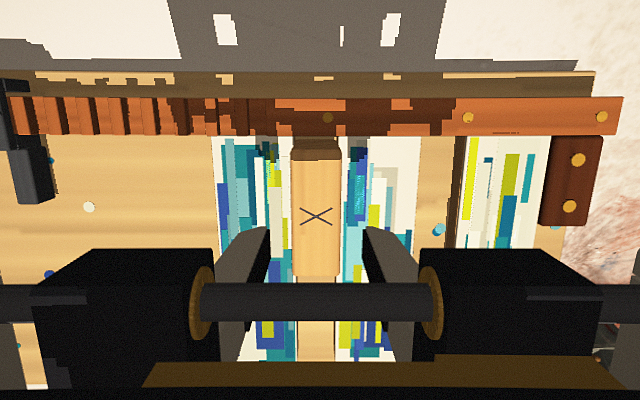

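Request:
{"name": "jog_arm", "arguments": {"targets": [[3,0,-0.1,0,0,0,0.5],[6,0,-0.1,0,0,0,0.5],[6.5,-0.1,-0.1,0,0,0,0.5],[6.5,-0.1,-0.1,0,0,0,0.5]]}}

```text
t: 24.02
tool_pos: [0.594, -0.0068, 0.0865]
orientation: [-1.377, 0.89, 0.874]
force: [-0.1, 0.0, 0.1]
opening: 0.0464
```

Run:
```python
from h import *
where()
```

```text
t=24.02 tcp in easel mm [  49.5 -160.1   29.6] F easel [-0.   0.   0.2] open 0.0464
```

Request:
{"name": "jog_arm", "arguments": {"targets": [[0,0,0.2,0,0,0,0.5],[0,0,0.2,0,0,0,1],[0,0,0.2,0,0,0,1],[0,0,0.2,0,0,0,1],[0,0,0.2,0,0,0,1]], "squeeze": 20}}

```text
t: 24.65
tool_pos: [0.5943, -0.0047, 0.0873]
orientation: [-1.378, 0.89, 0.873]
force: [-5.0, 0.8, 7.0]
opening: 0.0295
```

Run:
```python
from h import *
where()
```

```text
t=24.65 tcp in easel mm [  50.1 -158.    30.2] F easel [-1.5  0.7  8.5] open 0.0295
```

Request:
{"name": "jog_arm", "arguments": {"targets": [[-0.3,0,0,0,0,0,1],[-0.6,0,0,0,0,0,1],[-1.5,0,0,0,0,0,1],[-4,0,0,0,0,0,1],[-8,0,0,0,0,0,1]]}}

```text
t: 25.28
tool_pos: [0.559, -0.0042, 0.1591]
orientation: [-1.376, 0.892, 0.876]
force: [1.1, -0.4, -1.4]
opening: 0.0297
```

Run:
```python
from h import *
where(); c=snap('wrist','w16'); save(cv2.imread('pics/w16.png'),'w16c',(180,70,500,250),2.5)
```

```text
t=25.27 tcp in easel mm [  48.5 -157.9  110.2] F easel [ 0.4 -0.4 -1.7] open 0.0297
```

View pics/w16c.png

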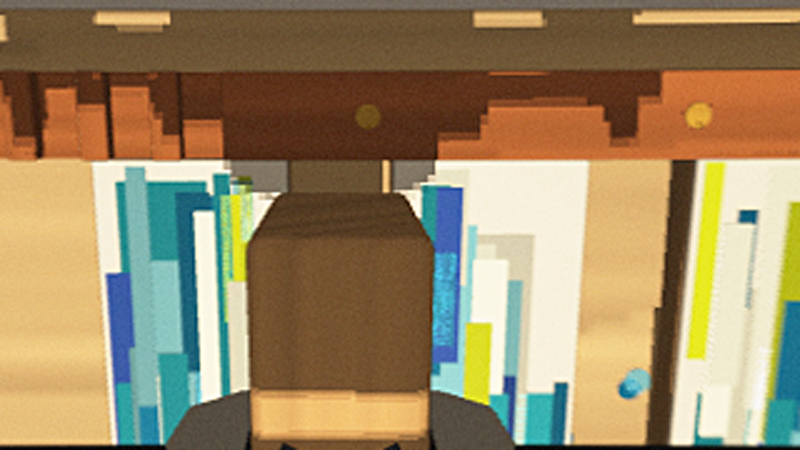

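Run:
```python
from h import *
c=load('w16'); k=lambda u,v:(180+u/2.5,70+v/2.5)
for n,q in [('Rr',(93,163)),('Rr hi',(115,440)),('Rl',(288,163)),('Mr',(392,163)),('Ml',(587,163)),('Ml hi',(573,440)),('Lr',(698,163)),('Lr hi',(671,440))]: print(n,onz(c,*k(*q),20))
p=[.42,.33,.16]; delta(p,RJ)
```

```text
Rr [   2.  -228.6   20. ]
Rr hi [  87.4 -227.8   20. ]
Rl [   2.  -172.6   20. ]
Mr [   2.1 -142.7   20. ]
Ml [  2.2 -86.6  20. ]
Ml hi [ 87.6 -85.2  20. ]
Lr [  2.4 -54.9  20. ]
Lr hi [ 87.6 -54.9  20. ]
t=25.32 shift cm [-5.63 13.34 33.28] turn deg [-0.7 -0.2 25.2] F [ 2.8 -0.3  3.5]
```

Request:
{"name": "jog_arm", "arguments": {"targets": [[-5,3,6,0,0,8,1],[-8,6,12,0,0,17,1],[-8,9,18,0,0,25,1],[-8,12,24,0,0,25,1],[-7,13.3,30,0,0,25,1]]}}

```text
t: 25.95
tool_pos: [0.4226, 0.2625, 0.1808]
orientation: [-1.203, 1.211, 1.196]
force: [2.0, 1.0, -2.4]
opening: 0.0303
```

Run:
```python
from h import *
print(cur()[0]); delta([.44,.345,.04],RJ)
```

```text
[0.42260395 0.26248474 0.18084554]
t=25.95 shift cm [14.09 -1.56  8.27] turn deg [-0.7  0.   0.3] F [ 2.   1.  -2.4]
```

Request:
{"name": "jog_arm", "arguments": {"targets": [[0,-1.6,6,0,0,0.3,1],[4,-1.6,8.3,0,0,0.3,1],[10,-1.6,8.3,0,0,0.3,1],[14,-1.6,8.3,0,0,0.3,1],[14,-1.6,8.3,0,0,0.3,1]]}}

```text
t: 26.58
tool_pos: [0.4374, 0.3435, 0.0375]
orientation: [-1.201, 1.222, 1.203]
force: [-0.8, -0.6, -0.6]
opening: 0.0301
```

Request:
{"name": "jog_arm", "arguments": {"targets": [[0.3,0,0,0,0,0,1],[0.6,0,0,0,0,0,1],[0.8,0,0,0,0,0,1],[0.8,0,0,0,0,0,1]]}}

```text
t: 27.08
tool_pos: [0.4378, 0.3436, 0.0302]
orientation: [-1.2, 1.221, 1.202]
force: [-0.2, -0.3, -0.7]
opening: 0.03
```

Request:
{"name": "jog_arm", "arguments": {"targets": [[0.2,0,0,0,0,0,1],[0.4,0,0,0,0,0,1]]}}

```text
t: 27.32
tool_pos: [0.4382, 0.3439, 0.0286]
orientation: [-1.201, 1.221, 1.202]
force: [-11.7, -8.1, 28.0]
opening: 0.03
```

Request:
{"name": "jog_arm", "arguments": {"targets": [[0,0,0,0,0,0,0.4],[0,0,0,0,0,0,0.4],[0,0,0,0,0,0,0.4],[-4,0,0,0,0,0,0.4],[-10,0,0,0,0,0,0.4]]}}

```text
t: 27.95
tool_pos: [0.4368, 0.343, 0.127]
orientation: [-1.201, 1.226, 1.204]
force: [0.9, 0.6, -0.0]
opening: 0.0559
```

Run:
```python
from h import *
print(cur()[0]); snap('wrist','w17'); goE([-13,-396,150],M_X); goE([-13,-396,150],M_J)
```

```text
[0.43682056 0.34295727 0.12701041]
t=28.00 shift cm [ -3.17  -4.94 -58.72] turn deg [ 88.3 -19.4 -19.5] F [4.1 2.2 6.3]
t=28.00 shift cm [ -3.17  -4.94 -58.72] turn deg [ -0.1   0.1 -24.8] F [4.1 2.2 6.3]
```

View pics/w17.png

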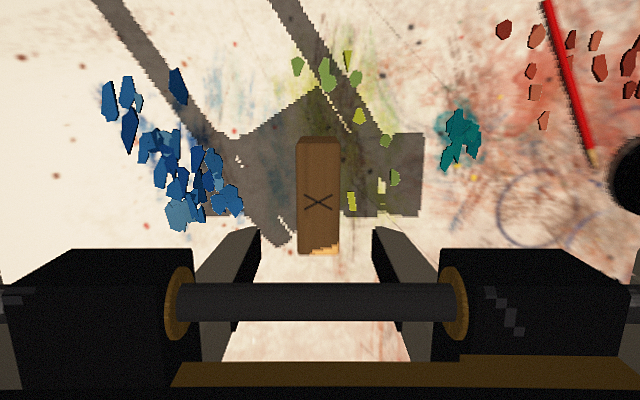

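Request:
{"name": "jog_arm", "arguments": {"targets": [[-6,0,0,9,-2,-2,0.5],[-11,-1,-6,19,-4,-4,0.5],[-12,-1,-12,28,-6,-6,0.5],[-12,-2,-18,38,-8.3,-8.4,0.5],[-12,-2,-24,48,-10.5,-10.6,0.5]]}}

```text
t: 28.62
tool_pos: [0.4587, 0.1154, 0.2586]
orientation: [-0.536, 1.237, 0.531]
force: [1.7, -0.7, 1.2]
opening: 0.0466
```

Run:
```python
from h import *
where(); goE([-13,-396,150],M_X)
```

```text
t=28.62 tcp in easel mm [ -1.5 -39.3 243.3] F easel [ 2.  -0.7  0.3] open 0.0466
t=28.62 shift cm [  6.17 -27.98 -23.23] turn deg [40.1 -8.7 -8.8] F [ 1.7 -0.7  1.2]
```

Request:
{"name": "jog_arm", "arguments": {"targets": [[0,-5,-4,10,-2,-2,0.5],[1,-10,-8,20,-4.3,-4.4,0.5],[2,-15,-12,30,-6.5,-6.6,0.5],[4,-20,-16.5,40,-8.7,-8.8,0.5],[6.2,-25,-21,40,-8.7,-8.8,0.5]]}}

```text
t: 29.25
tool_pos: [0.4794, -0.1847, 0.1804]
orientation: [0.005, 1.132, -0.012]
force: [0.4, 0.6, 0.7]
opening: 0.0467
```

Run:
```python
from h import *
where(); goE([-13,-396,120],M_X)
```

```text
t=29.25 tcp in easel mm [ -13.  -339.2  162.4] F easel [0.6 0.6 0.5] open 0.0467
t=29.25 shift cm [ 4.25 -5.67 -0.  ] turn deg [-0.1  0.1  0.2] F [0.4 0.6 0.7]
```

Request:
{"name": "jog_arm", "arguments": {"targets": [[2,-5.7,0,0,0,0,0.5],[4.2,-5.7,0,0,0,0,0.5],[4.2,-5.7,0,0,0,0,0.5]]}}

```text
t: 29.62
tool_pos: [0.4953, -0.2416, 0.1399]
orientation: [0.009, 1.135, -0.011]
force: [-0.8, -0.4, -0.3]
opening: 0.0464
```

Run:
```python
from h import *
where(); snap('wrist','w18'); snap('scene','g18',(330,180,430,260),8); goE([-13,-396,80],M_X)
```

```text
t=29.62 tcp in easel mm [ -15.2 -395.9  118.7] F easel [-0.9 -0.5  0.1] open 0.0464
t=29.73 shift cm [ 4.07 -0.02 -0.01] turn deg [-0.   0.1  0.1] F [-0.8 -0.6 -0.4]
```

View pics/w18.png

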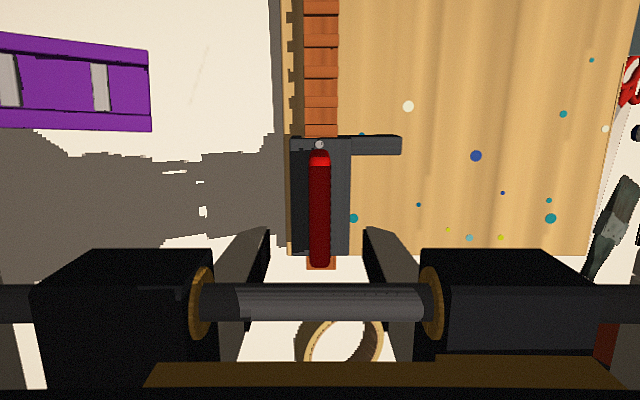

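View pics/g18.png

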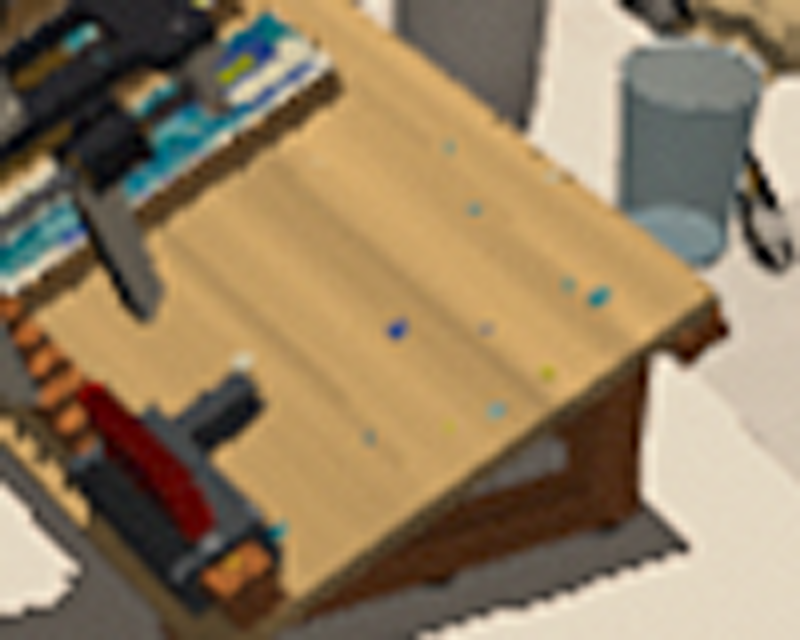

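Run:
```python
from h import *
c=load('w18')
for q in [(309,152),(330,152),(310,266),(330,266)]: print(onz(c,*q,68))
for q in [(398,136),(402,153)]: print('arm',onz(c,*q,30))
goE([-13,-396,48],M_X)
```

```text
[ -19.4 -356.4   68. ]
[  -6.5 -356.5   68. ]
[ -19.4 -432.9   68. ]
[  -6.  -432.9   68. ]
arm [  43.5 -350.3   30. ]
arm [  47.1 -362.5   30. ]
t=29.73 shift cm [ 7.27 -0.01 -0.01] turn deg [-0.   0.1  0.1] F [-0.8 -0.6 -0.4]
```

Request:
{"name": "jog_arm", "arguments": {"targets": [[3,0,0,0,0,0,0.5],[6,0,0,0,0,0,0.5],[7,0,0,0,0,0,0.5],[7.3,0,0,0,0,0,0.5]]}}

```text
t: 30.22
tool_pos: [0.5278, -0.2414, 0.0772]
orientation: [0.004, 1.132, -0.01]
force: [0.0, -0.5, 0.5]
opening: 0.0464
```

Run:
```python
from h import *
where();snap('wrist','w19'); goE([-12.8,-395.5,40],M_X)
```

```text
t=30.23 tcp in easel mm [ -12.2 -395.4   48.1] F easel [ 0.3 -0.5  0.5] open 0.0464
t=30.27 shift cm [ 0.82  0.02 -0.08] turn deg [0.  0.2 0.1] F [-0.1 -0.   0.2]
```

View pics/w19.png

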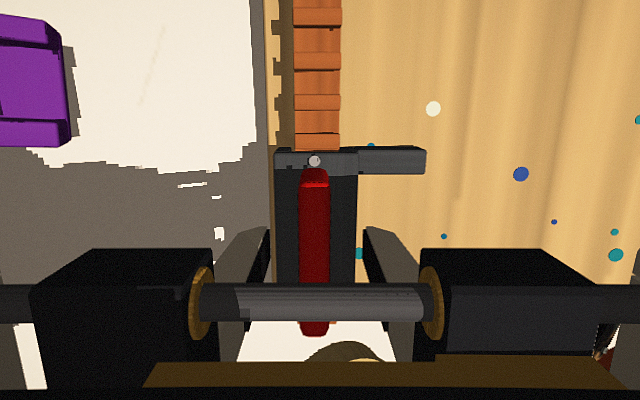

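Request:
{"name": "jog_arm", "arguments": {"targets": [[0.4,0,-0.1,0,0,0,0.5],[0.7,0,-0.1,0,0,0,0.5],[0.7,0,-0.1,0,0,0,1],[0.7,0,-0.1,0,0,0,1],[0.7,0,-0.1,0,0,0,1]], "squeeze": 35}}

```text
t: 30.9
tool_pos: [0.53, -0.2418, 0.0707]
orientation: [0.004, 1.131, -0.011]
force: [0.3, 0.1, -0.8]
opening: 0.021
```

Request:
{"name": "jog_arm", "arguments": {"targets": [[0,0,0,0,0,0,1],[0,0,0,0,0,0,1]]}}

```text
t: 31.15
tool_pos: [0.53, -0.2418, 0.0707]
orientation: [0.004, 1.131, -0.011]
force: [-0.9, 0.4, 1.4]
opening: 0.0138
```

Run:
```python
from h import *
where();goE([-13,-396,60],M_X)
```

```text
t=31.15 tcp in easel mm [ -13.  -395.8   41.3] F easel [-0.2  0.4  1.6] open 0.0138
t=31.15 shift cm [-1.87 -0.03  0.01] turn deg [0.  0.2 0.1] F [-0.9  0.4  1.4]
```

Request:
{"name": "jog_arm", "arguments": {"targets": [[-0.4,0,0,0,0,0,1],[-0.8,0,0,0,0,0,1],[-1.1,0,0,0,0,0,1],[-1.2,0,0,0,0,0,1]]}}

```text
t: 31.65
tool_pos: [0.5247, -0.2418, 0.0818]
orientation: [0.004, 1.131, -0.011]
force: [-1.2, -0.1, -2.5]
opening: 0.0137
```

Run:
```python
from h import *
where();goE([-13,-300,53],M_X); snap('wrist','w20')
```

```text
t=31.65 tcp in easel mm [ -13.1 -395.8   53.6] F easel [-2.1 -0.1 -1.7] open 0.0137
t=31.65 shift cm [0.04 9.58 0.01] turn deg [0.  0.2 0.1] F [-1.2 -0.1 -2.5]
```

View pics/w20.png

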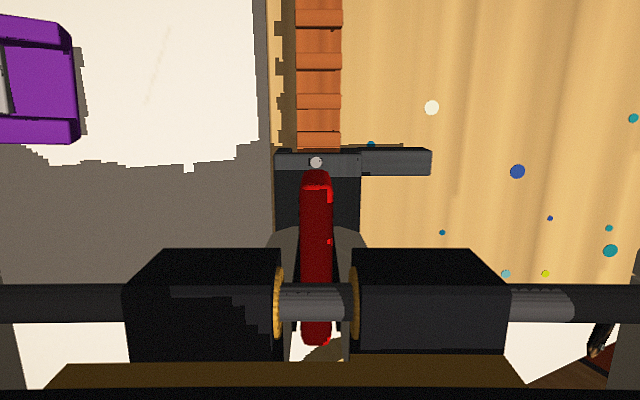

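Request:
{"name": "jog_arm", "arguments": {"targets": [[0,2,0,0,0,0,1],[0,4.5,0,0,0,0,1],[0,7,0,0,0,0,1],[0,9.5,0,0,0,0,1],[0,9.5,0,0,0,0,1]]}}

```text
t: 32.33
tool_pos: [0.5259, -0.1453, 0.0816]
orientation: [0.003, 1.131, -0.009]
force: [0.0, -0.8, -1.8]
opening: 0.0138
```

Run:
```python
from h import *
where();goE([-13,-275.8,53.3],M_X); snap('wrist','w21')
```

```text
t=32.33 tcp in easel mm [ -13.  -299.3   53.3] F easel [-0.7 -0.8 -1.7] open 0.0138
t=32.33 shift cm [0.   2.35 0.01] turn deg [0.1 0.2 0.1] F [ 0.  -0.8 -1.8]
```

View pics/w21.png

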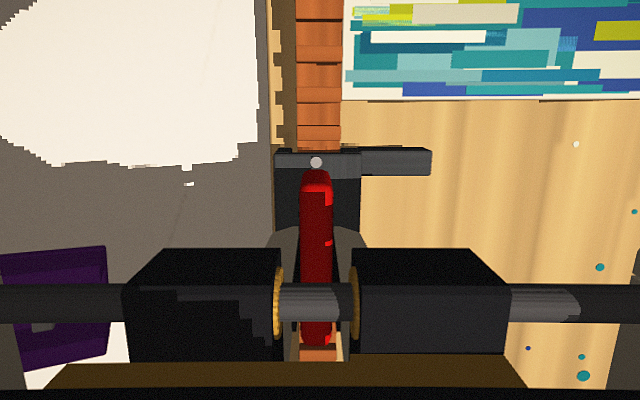

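Request:
{"name": "jog_arm", "arguments": {"targets": [[0,1,0,0,0,0,1],[0,1.9,0,0,0,0,1],[0,2.2,0,0,0,0,1],[0,2.3,0,0,0,0,1]]}}

```text
t: 32.88
tool_pos: [0.526, -0.1229, 0.0815]
orientation: [0.003, 1.131, -0.009]
force: [1.1, -0.1, -2.2]
opening: 0.0139
```

Run:
```python
from h import *
where();goE([-13,-275.8,41.3],M_X); snap('wrist','w22'); save(cv2.imread('pics/w22.png'),'w22c',(240,60,480,240),3.3)
```

```text
t=32.88 tcp in easel mm [ -13.1 -277.    53.3] F easel [ 0.1 -0.1 -2.5] open 0.0139
t=32.88 shift cm [1.2  0.12 0.01] turn deg [0.1 0.2 0.1] F [ 1.1 -0.1 -2.2]
```

View pics/w22c.png

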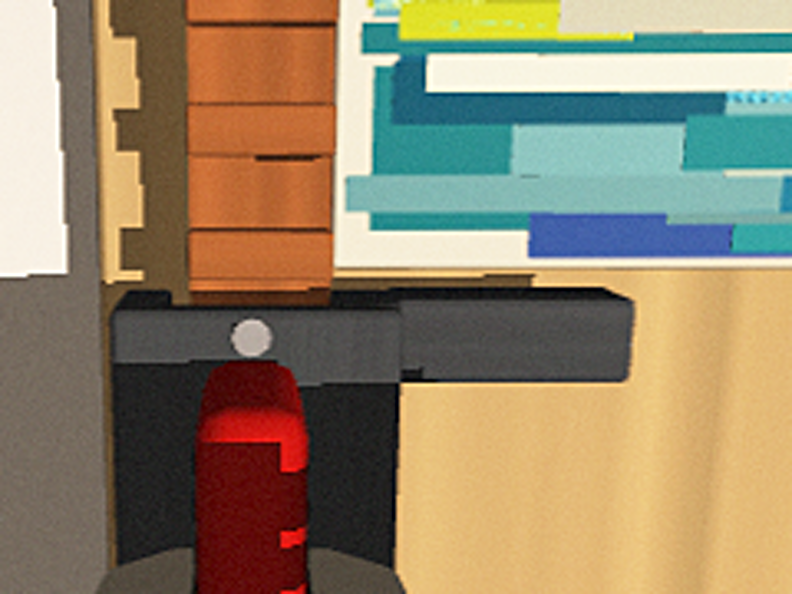

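Request:
{"name": "jog_arm", "arguments": {"targets": [[0,0.1,0,0,0,0,1],[0,0.1,0,0,0,0,1]]}}

```text
t: 33.17
tool_pos: [0.526, -0.122, 0.0815]
orientation: [0.003, 1.131, -0.009]
force: [0.5, 0.7, -1.4]
opening: 0.0139
```

Request:
{"name": "jog_arm", "arguments": {"targets": [[0.3,0,0,0,0,0,1],[0.5,0,0,0,0,0,1],[0.7,0,0,0,0,0,1]]}}

```text
t: 33.55
tool_pos: [0.5291, -0.1221, 0.075]
orientation: [0.003, 1.131, -0.01]
force: [0.1, -0.2, -1.3]
opening: 0.0136
```

Run:
```python
from h import *
where();goE([-13,-275.8,41.3],M_X)
```

```text
t=33.55 tcp in easel mm [ -13.1 -276.1   46.1] F easel [-0.4 -0.2 -1.2] open 0.0136
t=33.55 shift cm [0.48 0.03 0.01] turn deg [0.1 0.2 0.1] F [ 0.1 -0.2 -1.3]
```

Request:
{"name": "jog_arm", "arguments": {"targets": [[0.2,0,0,0,0,0,1],[0.4,0,0,0,0,0,1],[0.5,0,0,0,0,0,1],[0.52,0,0,0,0,0,1]]}}

```text
t: 34.05
tool_pos: [0.5312, -0.1221, 0.0706]
orientation: [0.003, 1.132, -0.009]
force: [-9.7, 1.4, 10.2]
opening: 0.0138
```

Run:
```python
from h import *
where()
```

```text
t=34.05 tcp in easel mm [ -13.  -276.    41.3] F easel [-4.5  1.3 13.3] open 0.0138
```

Home at z 41.3, as before, with contact. Release, lift clear, and look.

Request:
{"name": "jog_arm", "arguments": {"targets": [[0,0,0,0,0,0,0.6],[0,0,0,0,0,0,0.6],[0,0,0,0,0,0,0.6],[0,0,0,0,0,0,0.6],[-1,0,0,0,0,0,0.6]]}}

```text
t: 34.67
tool_pos: [0.5262, -0.1217, 0.0791]
orientation: [0.003, 1.134, -0.009]
force: [0.2, -0.1, 0.1]
opening: 0.0366
```

Request:
{"name": "jog_arm", "arguments": {"targets": [[-4,0,0,0,0,0,0.6],[-9,0,0,0,0,0,0.6],[-13,0,-4,0,0,0,0.6],[-13,5,-8,0,0,0,0.6],[-13,10,-8,0,0,0,0.6]]}}

```text
t: 35.3
tool_pos: [0.4213, -0.0236, 0.1568]
orientation: [0.01, 1.163, -0.013]
force: [1.4, -0.2, 0.3]
opening: 0.0375
```

Run:
```python
from h import *
where(); snap('wrist','w23'); snap('side','sd23',(235,165,395,265),5); snap('scene','g23',(290,130,430,250),5.7)
```

```text
t=35.30 tcp in easel mm [ -77.1 -178.7  166.2] F easel [ 1.4 -0.2 -0.3] open 0.0375
```

View pics/w23.png

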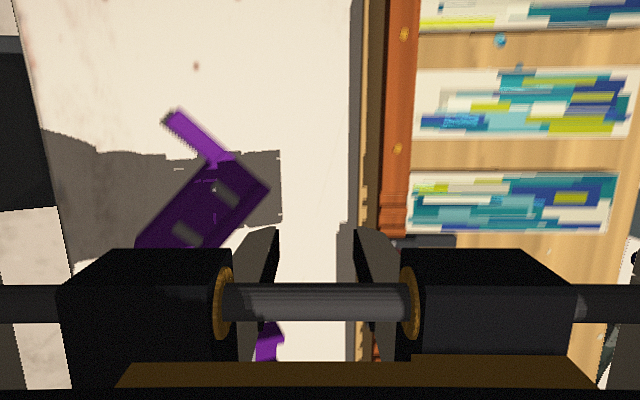

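View pics/sd23.png

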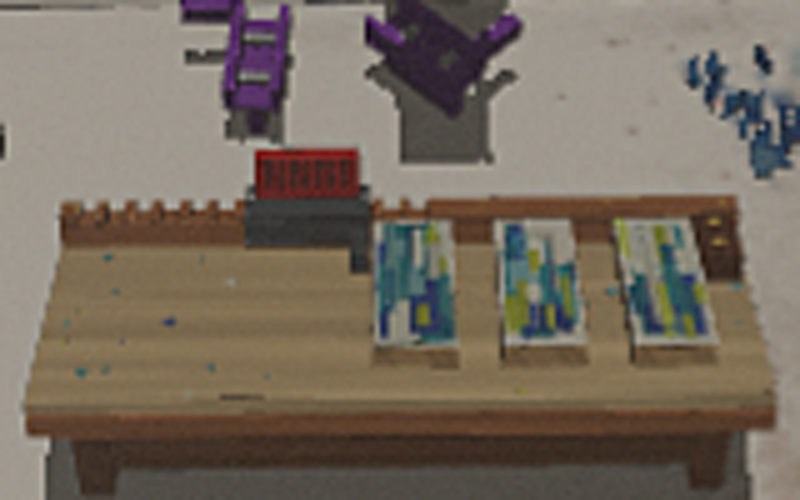

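View pics/g23.png

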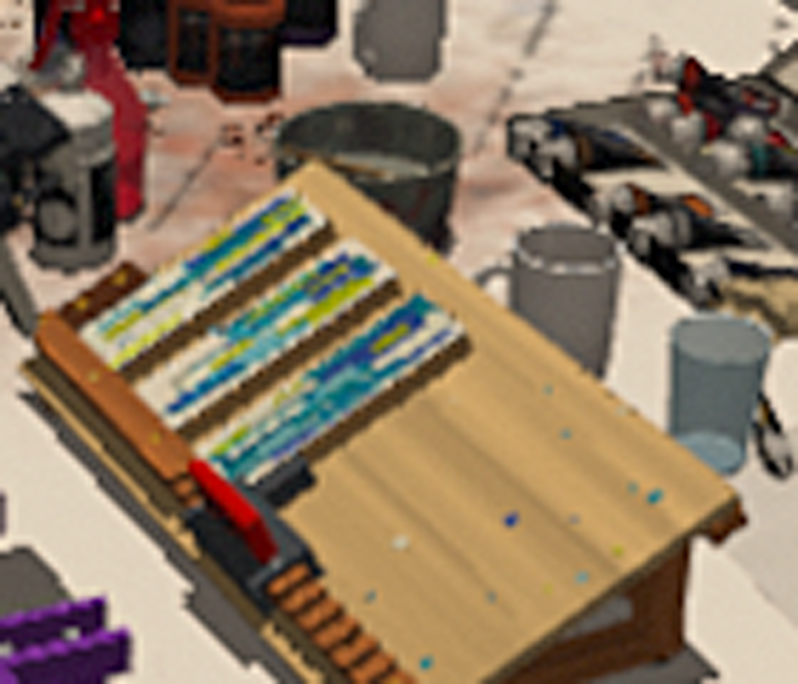

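Run:
```python
from h import *
goE([40,-130,160],M_X)
```

```text
t=35.45 shift cm [ 0.64  4.21 11.36] turn deg [ 0.6 -1.2 -0.3] F [-0.1 -1.2 -0.3]
```

Request:
{"name": "jog_arm", "arguments": {"targets": [[0,2,5.5,0.6,-1.2,-0.3,0.6],[0.5,4.2,11.4,0.6,-1.2,-0.3,0.6],[0.5,4.2,11.4,0.6,-1.2,-0.3,0.6],[0.5,4.2,11.4,0.6,-1.2,-0.3,0.6]]}}

```text
t: 35.95
tool_pos: [0.5298, 0.0226, 0.2018]
orientation: [0.006, 1.136, -0.011]
force: [-0.8, -0.7, -0.4]
opening: 0.0374
```

Run:
```python
from h import *
where(); snap('wrist','w24'); save(cv2.imread('pics/w24.png'),'w24c',(220,0,540,240),2.5)
```

```text
t=35.95 tcp in easel mm [  39.8 -131.4  161.3] F easel [-0.9 -0.7 -0. ] open 0.0374
```

View pics/w24c.png

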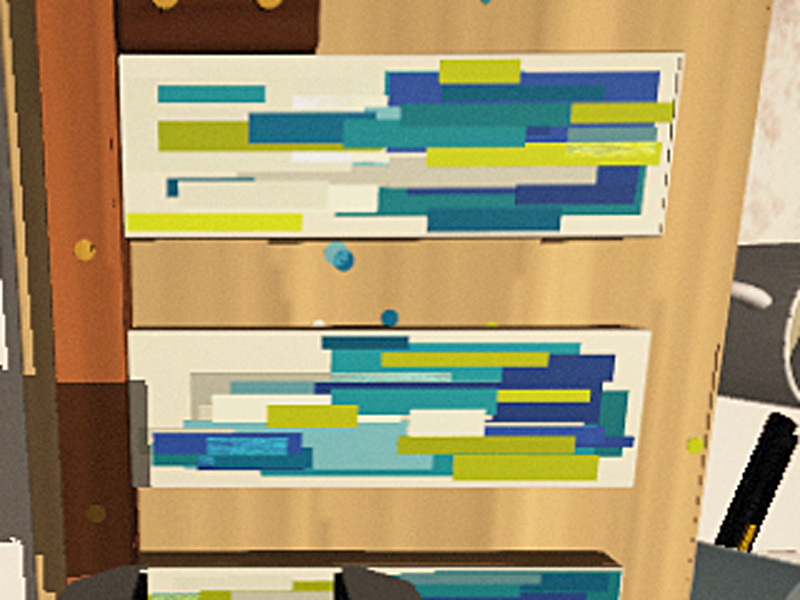

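Run:
```python
from h import *
c=load('w24'); k=lambda u,v:(220+u/2.5,v/2.5)
for n,q in [('Ll lo',(119,55)),('Ll hi',(684,53)),('Lr lo',(127,237)),('Lr hi',(663,236)),('Ml lo',(128,330)),('Ml hi',(650,331)),('Mr lo',(135,487)),('Mr hi',(634,487)),('Rl lo',(148,568)),('Rl hi',(620,569))]: print(n,onz(c,*k(*q),20))
```

```text
Ll lo [ 1.4 -0.8 20. ]
Ll hi [180.3  -1.2  20. ]
Lr lo [  2.  -56.3  20. ]
Lr hi [180.8 -56.6  20. ]
Ml lo [  1.3 -87.   20. ]
Ml hi [180.2 -87.8  20. ]
Mr lo [   1.9 -142.9   20. ]
Mr hi [ 181. -143.   20.]
Rl lo [   5.8 -173.8   20. ]
Rl hi [ 179.3 -174.1   20. ]
```

Run:
```python
from h import *
snap('scene','g25',(220,130,440,310),3.6)
```

```text
(no output)
```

View pics/g25.png

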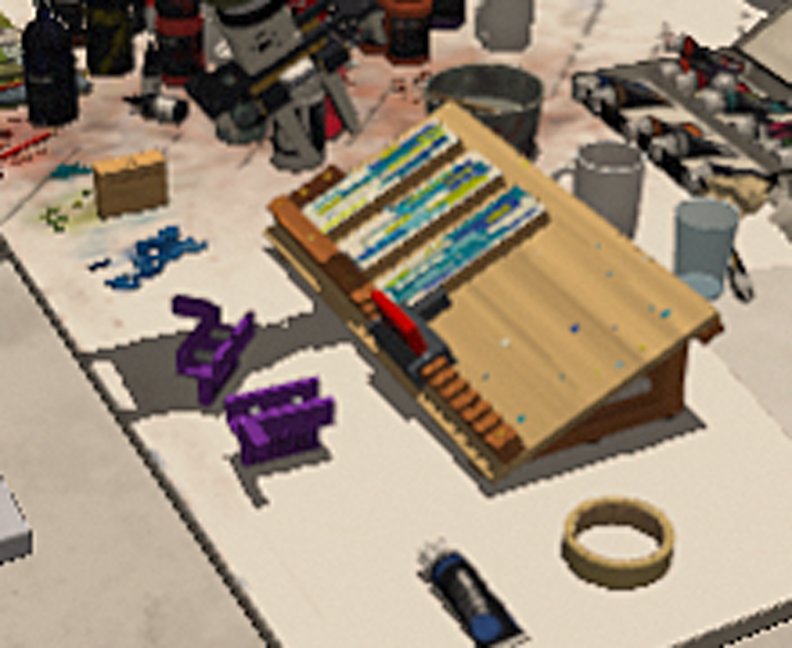

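The block stands on the table at (130,185), clear of the easel. The row is evenly spaced, the slide is seated beside the right panel, and the tape, tube and bottle are where they were.

Run:
```python
from h import *
ticket.close_job(); print(cur()[2]['t'])
```

```text
the job is handed in; nothing more can be done
the job is handed in; nothing more can be done
```

The job is handed in, at about 36 s of the 72 s allowed. The three panels stand at equal gaps, the stop slide is locked beside the right panel, and the spacer block is on the table clear of the easel. No verdict was reported.

- **Gaps:** in the last close wrist picture both measure about 31 mm (target 30 ± 3). The panels are straight and stand on the ledge, and the left one is about 1 mm from the end stop. A coarser reading from the side camera gave 29 and 32.4 mm. I trusted the closer view.
- **Stop slide:** it is at about y -276 mm. The gripper's height there matched its height when the slide sat in its first notches, so I took it as fully down. I saw it in the pictures but did not measure it separately.
- **Bystanders:** the tape, tube and bottle look unmoved in the last picture.
- **One thing went wrong on the way:** on the second placing the block first caught the edge of the middle panel and slid up about 13 mm in the gripper. I set it down on the free board, gripped it again and repeated the placing. A measurement right after showed the middle panel had not moved noticeably, with a gap of about 31 mm.

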